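# Roll the thread tote under the lamp to the end stop, then lift it into the tray

### The arm

A 6-joint arm with a two-finger parallel gripper is mounted at the origin on the work surface. World frame = base frame: x ahead of the robot, y to its left, z up, the work surface at z = 0. Lengths are in m, angles in rad, forces in N, time in s.
With the tool pointing down it reaches from about 0.35 to 0.975 m from the base axis. Payload 4.9 kg.
Tool frame: the origin (TCP) lies at the very end of the fingers, on their centre line; the grasp point (between the pads) lies 19 mm behind it (ctrl.grasp_offset is the distance from the TCP to the grasp point, in m); y points along the fingers, z is the direction in which the jaws open and shut, and the axes are right-handed (so a half turn about y gives the same grasp; the last joint's range is limited). The gripper opens to 85 mm and grips with 20 to 120 N. Pads are 22 mm wide; open, the fingers measure 114 mm over their backs; the gripper's body (76 mm by 85 mm) begins 54 mm behind the grasp point. The pads swing forward as they close: fully open they stand 13 mm farther back than shut.
Start: joints at [-1.323, 0.053, 1.613, -0, 1.476, -0.119], TCP at [0.224, -0.583, 0.198] pointing down, gripper open.
Joint ranges: [-3.01, 3.01], [-1.01, 2.22], [0.06, 2.58], [-1.02, 4.17], [0.09, 2.62], [-3.14, 3.14]. Speed limits (rad/s): [2.57, 2.57, 3.14, 3.14, 3.14, 3.14].

### API

Orientations are given as a rotation vector (axis times angle).
In Python, from station import ctrl, eyes, finish_job, find_in, regions_of, pinpoint gives the robot as it stands.
- The arm moves only by the tool play_rows, never from a script. Its argument "moves" is a list of rows, each an object of numbers: "x", "y", "z": the shift along the world's x, y, z in cm; "turn": the turn about the world's z in degrees; "jaw": the finger opening in cm, from 0 to 8.54. A call has 1 to 8 rows; each row shifts and turns the commanded pose from where the row before left it; what a row does not reach is not made up. A row lasts 1/12 s, in which the tool goes at most 41.7 mm and 7.16 degrees, less where a joint would pass 70% of its speed; a pose out of reach is approached as far as the arm can. A call is refused whole if a number of a shift passes 4.17 or a number of a turn 7.16, either way. A call with a gripper value outside its range is refused whole. The fingers move at their own pace and stop on an object; "squeeze" is the grip in N (left out, the last holds). Time passes only in rows, so rows that do not move let the fingers close. It gives the time, the measured TCP pose, the force and the opening at its end, in the units of the state.
- ctrl.get_obs(): the state, without advancing time (a new reading comes with each control period).
- eyes.get_image(name): name is "side" or "top" or "wrist"; returns a dict with "img" (384x512x3 uint8, red, green, blue), "camera_matrix" (3x3 intrinsics, pixels), "cam_to_world" (4x4, takes a point from camera to world coordinates). Camera axes: x right, y up, looking along -z (the intrinsics and any distortion apply to the point x, -y, -z); pixel columns grow to the right and rows downward; lengths in m; the calibration is good to about 2 mm. A picture is of the moment at which its call begins. There is no depth.
- finish_job(): hands the job in, once; it reports no verdict.
Trained networks look in the newest picture that a camera, given by its name, has taken for a name from the list of things; names that differ only in an ending like _2 or _b are one class to them, and where a whole thing is asked for, a point or a joint stands for the part that bears it (a point fixed in the world has none). Each returns a list of dicts, best first, with "score" (0 to 1); they miss things now and then, are a little off and sometimes report something else, mostly with a low value. They report only what shows in the picture. A call takes as long as a camera call. They do not tell look-alikes from the thing itself.
- find_in(camera, query): "point" ([column, row] in pixels, amid what is visible of it).
- regions_of(camera, query): "pixels" (384x512 bool, what is visible of it) and "point" ([column, row] in pixels, amid what is visible of it).
- pinpoint(camera, query): "point" ([column, row] in pixels: a listed point, or the origin of a listed thing).
The state is a dict: "t": time; "q": joint angles; "dq": joint speeds; "effort": joint torques, N m; "tool_pos": TCP position; "tool_rot": TCP orientation; "contact_force": force on the tool from outside, world axes, zero at the start; "wrist_torque": the same for the moment, N m; "opening": finger opening in m.
Only numpy, scipy, OpenCV 4.12 (cv2) and the standard library are available. Lean on these libraries where they do the work, as an engineer would, in place of code of your own. Each camera call takes 0.05 s, during which the arm holds its last target.

### The job

Roll the plywood tote along the rollers, under the magnifier lamp, up to the end stop and press it gently on until the sliding stop plate is fully back; do not lift it off the rollers before that. Then lift the tote off by its carrying bar and set it down gently, flat and upright inside the low dark tray, lying along it either way round. Do not bump the lamp, do not ram the stop, do not tip the tote, and leave everything else where it stands.

Things in the scene. Friction and masses are not known exactly. Their poses are not given: they have to be found in the camera images.
- track: Fixed aluminium roller track 600 mm long, 124 wide. Origin on the table, on its centre line; y runs along it away from the end stop (stop at -y). 15 free rollers, 28 mm thick, lie across it every 37 mm from y = -265 to 253; tops 45 mm above the table. Side rails 62 mm high, 100 mm apart inside. Bracket behind the stop (y = -303 to -315) 84 mm high; the +y end has only a 30 mm high cross bar at y = 280.
- tote: Open plywood tote 90 x 180 mm (x, y), walls 55 mm high, 5 thick; 0.4 to 0.8 kg. Origin: centre of its underside. Stands on the rollers, y along the track's y within 0.05 rad; rolls very easily, coasts on. Lengthwise over its middle, a carrying bar. Four fixed thread spools, tops 51 mm over the underside, lie within 37 mm of its middle; from 40 to 85 mm off the middle each end compartment is empty, 80 mm wide, floor 5 mm.
- tote_bar (a point): Centre of the tote's wooden carrying bar, 82 mm above the underside's centre; axes as the tote's. The bar is 16 x 16 mm in section and 80 mm long along y, on two uprights (20 mm across x, 8 mm along y) 36 mm either side of the middle.
- stop_plate: End stop: upright black rubber-faced plate 88 mm wide, 50 mm high, square across the track's -y end. Origin: middle of the lower edge of its face, 48 mm above the table, at y = -270 mm of the track when joint end_plate is 0; moves with the plate. Axes as the track's.
- end_plate (a joint): How far the end plate has been pushed back towards -y of the track (m): 0 = all the way forward, 0.009 = all the way back against its solid seat. It slides stiffly (about 2.5 N), has no spring and stays where it is left.
- lamp: Fixed slim white magnifier lamp; its head bridges the track like a low gate. Origin on the table, on the track's centre line at y = -20 mm of the track; axes the same. Head: 60 mm along y (-30 to 30), 170 across x, underside 150 and top 178 mm above the table; the post at x = 100 is 180 high. The tote with its bar (top 135 mm over the table) passes below, and cannot be reached from above there.
- tray: Low dark wooden tray, fixed, outside 122 x 216 mm (x, y), rim 14 mm high and 5 mm thick, so that the tote fits its 112 x 206 mm inside; floor 5 mm thick. Origin: centre of its underside, on the table; y is its long axis.
- spool_a: Thread spool, standing, 48 mm across, 75 mm high, a bystander to be left alone. Origin: middle of its underside.
- spool_b: Thread spool, standing, 48 mm across, 75 mm high, a bystander to be left alone. Origin: middle of its underside.
- spool_c: Thread spool, standing, 48 mm across, 75 mm high, a bystander to be left alone. Origin: middle of its underside.
- weight: Steel cylinder weight, standing, 56 mm across, 45 mm high, a bystander to be left alone. Origin: middle of its underside.
- jar: Glass jar, 68 mm across, 90 mm high, a bystander to be left alone. Origin: middle of its underside.
- brush: Wooden-handled brush lying on the table, 130 mm long, a bystander to be left alone. Origin: middle of its underside.
- wood_block: Wooden block 70 x 50 x 35 mm, a bystander to be left alone. Origin: middle of its underside.
Mind the look-alikes: they are no part of the job. What is shaped like the tote but pink is not meant.

How it is judged:
By the outcome, as a careful person would: the job done as asked, in the order asked, and still so for the second after the job is handed in, with the robot touching nothing.
It also fails if it takes over 72 s, if anything falls off the work surface, if the arm or the gripper's body presses on something with over 40 N, if the wrist force passes 120 N, or if a joint passes its speed limit or range.

## Working session

There is one attempt and no reset: what is moved stays moved. The work goes in short steps, Python scripts to look and compute and a tool call to move; the robot and the scene stay as the last step left them, time stands still between calls to the robot, and variables do not carry over. Pictures are saved under pics/ and viewed, and the job is handed in when it is done.

Besides the shell and the picture viewer there is one more tool, called by a JSON object that holds its "name" and its "arguments". play_rows: Moves the arm, as the interface text tells. Its arguments: {"type":"object","properties":{"moves":{"type":"array"},"squeeze":{"type":"number"}},"required":["moves"]}

```bash
mkdir -p pics; ls; python3 - <<'E'
from station import ctrl, eyes
import cv2,numpy as np
o=ctrl.get_obs()
for k in o: print(k,np.round(o[k],4))
print(ctrl.grasp_offset)
for n in ["side","top","wrist"]:
    d=eyes.get_image(n)
    cv2.imwrite(f"pics/{n}0.png",cv2.resize(d["img"][:,:,::-1],(768,576)))
    print(n,np.round(d["camera_matrix"],1).tolist(),np.round(d["cam_to_world"],3).tolist(), [k for k in d])
E
```

```text
pics
t 0.0
q [-1.3230e+00  5.3400e-02  1.6143e+00 -1.0000e-04  1.4760e+00 -1.1900e-01]
dq [-0.0001 -0.0006 -0.0021  0.0006 -0.0005 -0.0007]
effort [ 1.00000e-04 -3.93682e+01 -3.70174e+01 -1.00000e-04  7.00000e-03
  0.00000e+00]
tool_pos [ 0.224  -0.5827  0.1971]
tool_rot [-0.3751  2.0235 -2.0192]
contact_force [ 1.2183 -0.4033 -0.133 ]
wrist_torque [0.0395 0.0056 0.0078]
opening 0.0852
0.0187
side [[422.1, 0.0, 261.6], [0.0, 422.1, 197.3], [0.0, 0.0, 1.0]] [[-0.777, 0.328, -0.537, -0.178], [-0.63, -0.397, 0.667, 0.984], [0.006, 0.857, 0.516, 0.804], [0.0, 0.0, 0.0, 1.0]] ['img', 'camera_matrix', 'cam_to_world']
top [[359.8, 0.0, 254.3], [0.0, 359.8, 193.0], [0.0, 0.0, 1.0]] [[-0.024, 0.994, -0.11, 0.454], [-0.999, -0.027, -0.026, 0.08], [-0.029, 0.11, 0.994, 1.039], [0.0, 0.0, 0.0, 1.0]] ['img', 'camera_matrix', 'cam_to_world']
wrist [[296.0, 0.0, 254.7], [0.0, 296.0, 192.2], [0.0, 0.0, 1.0]] [[0.358, 0.883, 0.304, 0.303], [-0.934, 0.339, 0.116, -0.554], [-0.001, -0.325, 0.946, 0.374], [0.0, 0.0, 0.0, 1.0]] ['img', 'camera_matrix', 'cam_to_world']
```

View pics/side0.png

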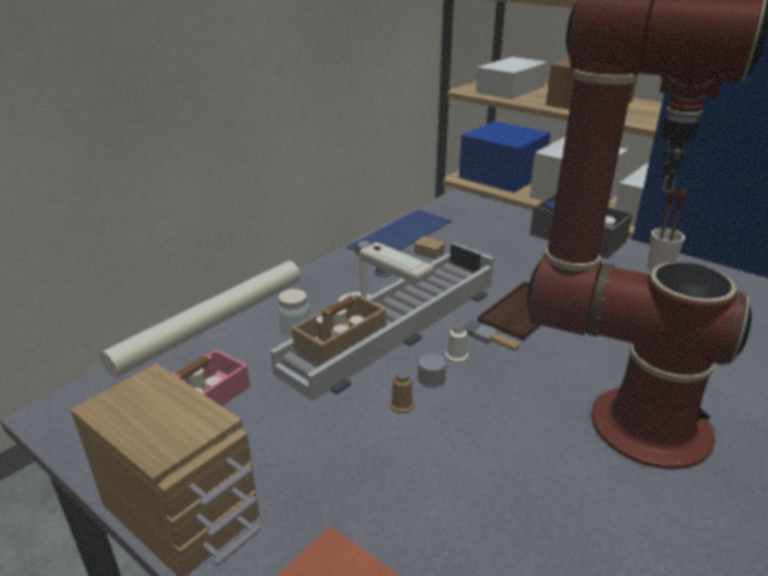

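View pics/top0.png

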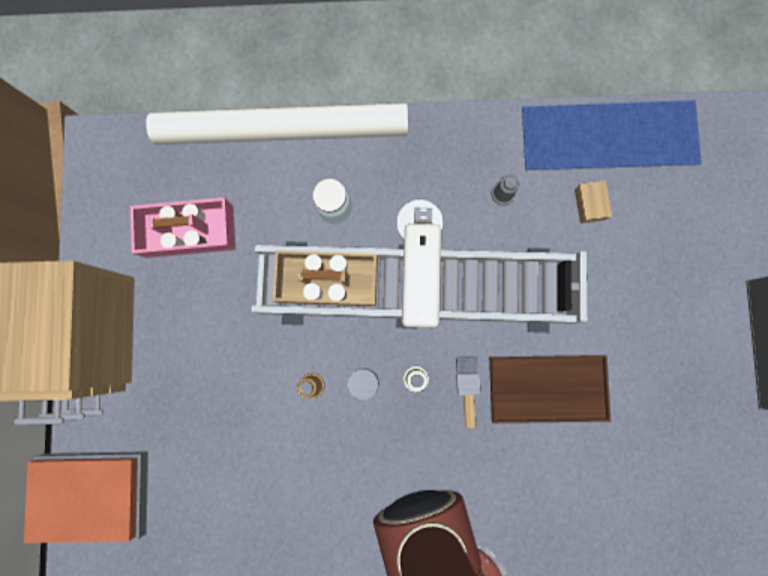

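View pics/wrist0.png

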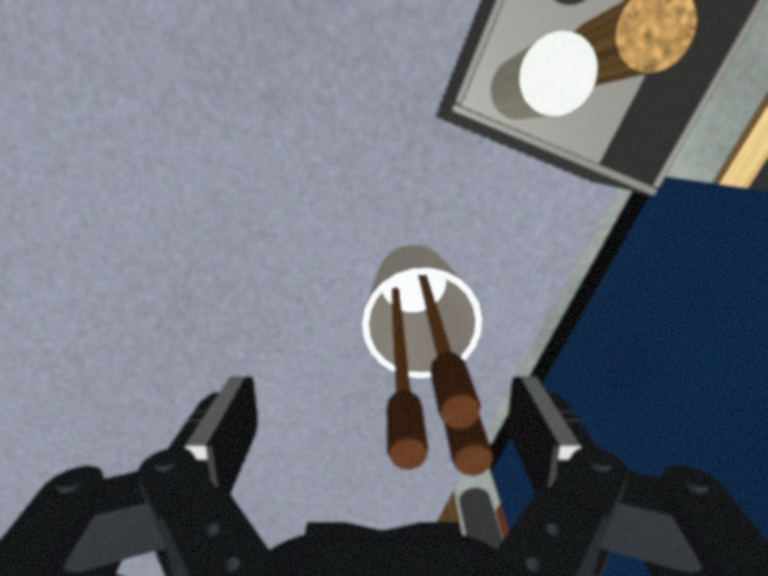

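Plywood tote (wanted) is at top (325,278) and side (340,325). The look-alike is the pink tote at top (182,227) and side (212,380). The orange box at (85,500) and the drawers are other clutter. The tray is the dark brown one at top (550,388); the dark grey bin at the far right is not it.

```bash
cat > h.py <<'E'
from station import ctrl, eyes, find_in, regions_of, pinpoint
import numpy as np, cv2
from scipy.spatial.transform import Rotation as R
def cam(n):
    d=eyes.get_image(n); K=d["camera_matrix"]; T=d["cam_to_world"]
    M=np.linalg.inv(T); P=K@np.diag([1,-1,-1])@M[:3]
    return d["img"],K,T,P
def ray(K,T,p):
    v=np.linalg.inv(K)@[p[0],p[1],1]; v=v*[1,-1,-1]; v=T[:3,:3]@v
    return T[:3,3],v
def atz(K,T,p,z):
    o,v=ray(K,T,p); return o+v*(z-o[2])/v[2]
def tri(c1,p1,c2,p2):
    X=cv2.triangulatePoints(c1[3],c2[3],np.array(p1,float).reshape(2,1),np.array(p2,float).reshape(2,1))[:,0]
    return X[:3]/X[3]
def proj(P,X):
    h=P@np.append(X,1); return h[:2]/h[2]
E
python3 - <<'E'
from h import *
print(R.from_rotvec(ctrl.get_obs()["tool_rot"]).as_matrix().round(3))
t=cam("top"); s=cam("side")
Z=dict(track=0,tote=.045,tote_bar=.127,stop_plate=.048,lamp=0,tray=0)
for q in Z:
    a=pinpoint("top",q); b=pinpoint("side",q)
    print(q)
    for r in a[:3]: print("  top",np.round(r["point"],1),round(r["score"],2),atz(t[1],t[2],r["point"],Z[q]).round(4))
    for r in b[:3]: print("  side",np.round(r["point"],1),round(r["score"],2),atz(s[1],s[2],r["point"],Z[q]).round(4))
    for r in a[:2]:
        for u in b[:2]: print("  tri",tri(t,r["point"],s,u["point"]).round(4))
def rect(q,z):
  for r in regions_of("top",q)[:2]:
    m=r["pixels"].astype(np.uint8); c=max(cv2.findContours(m,0,2)[0],key=cv2.contourArea)
    W=np.array([atz(t[1],t[2],p[0],z)[:2] for p in c],np.float32)
    print(q,round(r["score"],2),np.round(r["point"]),cv2.minAreaRect(W))
rect("tray",.014);rect("tote",.1);rect("track",.062);rect("stop_plate",.098);rect("lamp",.178)
cv2.imwrite("pics/crop1.png",cv2.resize(t[0][150:300,150:420,::-1],None,fx=2.9,fy=2.9,interpolation=2)[:600,:800])
E
```

```text
[[-0.933 -0.     0.359]
 [-0.359  0.002 -0.933]
 [-0.    -1.    -0.002]]
track
  top [273.3 192.9] 0.63 [0.5681 0.0523 0.    ]
  side [260. 218.] 0.9 [0.5771 0.0528 0.    ]
  tri [0.5713 0.0549 0.0032]
tote
  top [217.9 184.6] 0.78 [0.5907 0.2075 0.045 ]
  top [128.3 151. ] 0.64 [0.6943 0.462  0.045 ]
  top [272.7 193.6] 0.32 [0.5613 0.0552 0.045 ]
  side [227.1 227.4] 0.89 [0.5807 0.2108 0.045 ]
  side [135.3 266.3] 0.62 [0.6482 0.5055 0.045 ]
  tri [0.5887 0.2061 0.0394]
  tri [ 0.7298  0.3492 -0.1168]
  tri [0.5594 0.3531 0.1774]
  tri [ 0.7023  0.4771 -0.0014]
tote_bar
  top [113.7 149.3] 0.95 [0.6802 0.4692 0.127 ]
  top [211.4 183.4] 0.62 [0.583  0.2136 0.127 ]
  side [225.5 203.5] 0.8 [0.5884 0.2053 0.127 ]
  side [129.2 241. ] 0.8 [0.6558 0.5047 0.127 ]
  side [267.2 272.6] 0.34 [0.2959 0.3709 0.127 ]
  tri [0.5504 0.3567 0.2586]
  tri [0.6896 0.4835 0.0977]
  tri [0.5818 0.2125 0.1331]
  tri [ 7.176e-01  3.588e-01 -3.000e-04]
stop_plate
  top [370.6 191.7] 0.64 [ 0.5589 -0.2135  0.048 ]
  top [209.3 254.2] 0.44 [0.3992 0.2331 0.048 ]
lamp
  side [259.4 218.6] 0.21 [0.5764 0.
[... 358 characters left out ...]
98258781433, 0.24451209604740143), 88.4380874633789)
tote 0.85 [218. 184.] ((0.5811170935630798, 0.20427806675434113), (0.182741180062294, 0.09861741214990616), 88.31748962402344)
tote 0.64 [121. 153.] ((0.679004967212677, 0.45928651094436646), (0.0973803773522377, 0.18654084205627441), 3.6949832439422607)
track 0.71 [294. 191.] ((0.6075823307037354, 0.036842405796051025), (0.6049399971961975, 0.23633071780204773), 87.1480712890625)
stop_plate 0.73 [375. 191.] ((0.5551527142524719, -0.21799473464488983), (0.036171939224004745, 0.08927872031927109), 88.5107192993164)
lamp 0.8 [281. 175.] ((0.5918084383010864, 0.04163224250078201), (0.07312050461769104, 0.20784562826156616), 88.45550537109375)
```

View pics/crop1.png

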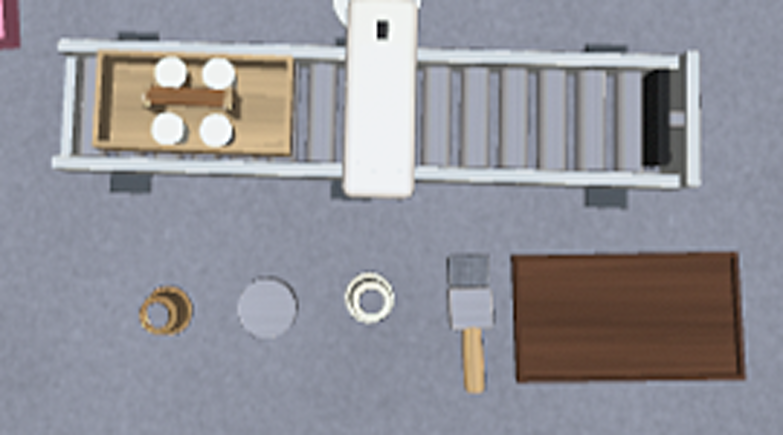

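The crop shows the plywood tote with its bar at crop (190,98), the lamp head at (380,110), the black plate at (655,118) and the tray at (628,317). Next I fit the track pose from the rail corners.

```bash
python3 - <<'E'
from h import *
t=cam("top")
f=lambda x,y,z:atz(t[1],t[2],(150+x/2.9,150+y/2.9),z)[:2]
# rail corners (top at .062)
c={'tl':f(60,39,.062),'bl':f(52,168,.062),'tr':f(680,55,.062),'br':f(680,187,.062)}
for k in c: print(k,c[k].round(4))
u=(c['tl']-c['tr'])/np.linalg.norm(c['tl']-c['tr']);v=(c['bl']-c['br'])/np.linalg.norm(c['bl']-c['br'])
print("yaw of track y from world y (deg)",np.degrees(np.arctan2(-u[0],u[1])),np.degrees(np.arctan2(-v[0],v[1])))
print('plate top front L', f(642,72,.098),f(642,165,.098))
print('lamp head corners', [f(*p,.178).round(4) for p in [(348,8),(418,8),(343,195),(413,197)]])
print('tote corners z.1',[f(*p,.1).round(4) for p in [(97,52),(293,58),(97,150),(291,157)]])
print('bar ends z.135',[f(*p,.135).round(4) for p in [(146,97),(228,99)]])
print('tray out z.014',[f(*p,.014).round(4) for p in [(512,255),(738,252),(517,382),(745,380)]])
E
```

```text
tl [0.6513 0.336 ]
bl [0.5277 0.3434]
tr [ 0.6186 -0.2505]
br [ 0.4949 -0.2426]
yaw of track y from world y (deg) -3.18809264160794 -3.210934811307259
plate top front L [ 0.59801807 -0.20333481] [ 0.51387986 -0.19833736]
lamp head corners [array([0.6471, 0.0621]), array([0.6453, 0.0035]), array([0.4904, 0.0707]), array([0.4873, 0.0133])]
tote corners z.1 [array([0.6305, 0.2918]), array([0.6197, 0.1119]), array([0.5402, 0.292 ]), array([0.5292, 0.1158])]
bar ends z.135 [array([0.5826, 0.2407]), array([0.5788, 0.1686])]
tray out z.014 [array([ 0.4352, -0.0931]), array([ 0.4329, -0.3099]), array([ 0.3145, -0.0923]), array([ 0.312 , -0.3081])]
```

{"name": "play_rows", "arguments": {"moves": [{"z": 2.5}, {"z": 2.5}, {"z": 2.5, "x": 0.7, "y": 1.8}, {"z": 2.5, "x": 1.5, "y": 3.65, "turn": -1}, {"x": 1.5, "y": 3.65, "turn": -1}, {"x": 1.5, "y": 3.65, "turn": -1}, {"x": 1.5, "y": 3.65, "turn": -1}, {"x": 1.5, "y": 3.65, "turn": -1}]}}

```text
invalid input
```

{"name": "play_rows", "arguments": {"moves": [{"x": 1.5, "y": 3.65, "turn": -1}, {"x": 1.5, "y": 3.65, "turn": -1}, {"x": 1.5, "y": 3.65, "turn": -1}, {"x": 1.5, "y": 3.65, "turn": -1}, {"x": 1.5, "y": 3.65, "turn": -1}, {"x": 1.5, "y": 3.65, "turn": -1}, {"x": 1.5, "y": 3.65, "turn": -1}, {"x": 1.5, "y": 3.65, "turn": -1}]}}

```text
invalid input
```

{"name": "play_rows", "arguments": {"moves": [{"x": 1.5, "y": 3.65, "turn": -2}, {"x": 1.5, "y": 3.65, "turn": -2}, {"x": 1.5, "y": 3.65, "turn": -2}, {"x": 1.5, "y": 3.65, "turn": -2}, {"x": 1.5, "y": 3.65, "turn": -2}, {"x": 1.5, "y": 3.65, "turn": -1}, {"x": 1.5, "y": 3.0, "turn": 0}, {"x": 0.9, "y": 1.5, "jaw": 4.5}]}}

```text
invalid input
```

{"name": "play_rows", "arguments": {"moves": [{"jaw": 4.5}, {}, {}]}}

```text
invalid input
```

```bash
python3 - <<'E'
from h import *
o=ctrl.get_obs(); print(o["t"],o["tool_pos"],R.from_rotvec(o["tool_rot"]).as_matrix().round(3).tolist(),o["opening"],o["contact_force"],o["q"])
w=cam("wrist")
print(w[2].round(3).tolist())
cv2.imwrite("pics/w1.png",cv2.resize(w[0][:,:,::-1],(768,576)))
for q in ["tote","tote_bar"]:
  for r in pinpoint("wrist",q)[:2]: print(q,r["score"],r["point"],atz(w[1],w[2],r["point"],.045 if q=="tote" else .127))
for X in [(0.5854,0.2924,.1),(.5805,.205,.127)]: print(proj(w[3],X)*1.5)
E
```

```text
1.15 [ 0.22414213 -0.58340596  0.19829433] [[-0.933, 0.0, 0.359], [-0.359, 0.0, -0.933], [-0.0, -1.0, -0.0]] 0.08551870930503076 [-0.96118861 -0.01114143 -0.06077468] [-1.32299862e+00  5.27133280e-02  1.61290162e+00  1.28083176e-05
  1.47599489e+00 -1.18985252e-01]
[[0.358, 0.883, 0.303, 0.303], [-0.934, 0.338, 0.118, -0.554], [0.001, -0.325, 0.946, 0.375], [0.0, 0.0, 0.0, 1.0]]
[-3710.60297861 -3421.83424872]
[-4052.89929729 -3948.61208928]
```

View pics/w1.png

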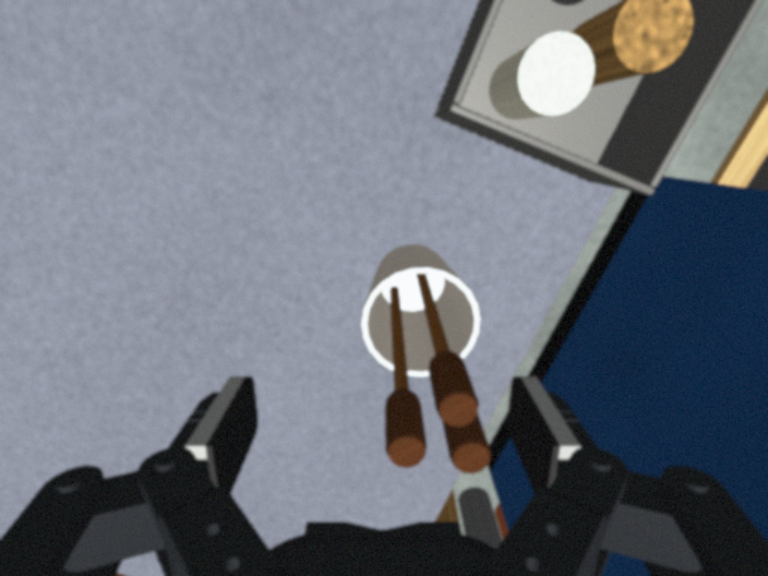

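The arm did not move: the picture still shows the cup at (420,320), so the rows were refused. Rows probably need all five keys.

{"name": "play_rows", "arguments": {"moves": [{"x": 0, "y": 0, "z": 2.5, "turn": 0, "jaw": 8.5}, {"x": 0, "y": 0, "z": 2.5, "turn": 0, "jaw": 8.5}, {"x": 0.7, "y": 1.8, "z": 2.5, "turn": 0, "jaw": 8.5}, {"x": 1.5, "y": 3.65, "z": 1.0, "turn": -1, "jaw": 8.5}, {"x": 1.5, "y": 3.65, "z": 1.0, "turn": -1, "jaw": 8.5}, {"x": 1.5, "y": 3.65, "z": 0.5, "turn": -1, "jaw": 8.5}, {"x": 1.5, "y": 3.65, "z": 0, "turn": -1, "jaw": 8.5}, {"x": 1.5, "y": 3.65, "z": 0, "turn": -1, "jaw": 8.5}], "squeeze": 25}}

```text
t: 1.97
tool_pos: [0.3066, -0.3815, 0.2991]
tool_rot: [-0.289, 2.071, -2.074]
contact_force: [0.9, -0.2, -0.4]
opening: 0.0849
```

{"name": "play_rows", "arguments": {"moves": [{"x": 1.5, "y": 3.65, "z": 0, "turn": -1, "jaw": 8.5}, {"x": 1.5, "y": 3.65, "z": 0, "turn": -1, "jaw": 8.5}, {"x": 1.5, "y": 3.65, "z": 0, "turn": -1, "jaw": 8.5}, {"x": 1.5, "y": 3.65, "z": 0, "turn": -1, "jaw": 8.5}, {"x": 1.5, "y": 3.65, "z": 0, "turn": -1, "jaw": 8.5}, {"x": 1.5, "y": 3.65, "z": 0, "turn": -1, "jaw": 8.5}, {"x": 1.5, "y": 3.65, "z": 0, "turn": -1, "jaw": 8.5}, {"x": 1.5, "y": 3.65, "z": 0, "turn": -1, "jaw": 8.5}]}}

```text
t: 2.63
tool_pos: [0.4264, -0.089, 0.2987]
tool_rot: [-0.148, 2.148, -2.15]
contact_force: [0.7, -0.2, -0.4]
opening: 0.0848
```

{"name": "play_rows", "arguments": {"moves": [{"x": 1.5, "y": 3.65, "z": 0, "turn": -1, "jaw": 8.5}, {"x": 1.5, "y": 3.65, "z": 0, "turn": -1, "jaw": 8.5}, {"x": 1.5, "y": 3.65, "z": 0, "turn": -1, "jaw": 6}, {"x": 1.5, "y": 3.65, "z": 0, "turn": -2, "jaw": 4.5}, {"x": 1.5, "y": 3.65, "z": 0, "turn": -2, "jaw": 4.5}, {"x": 1.5, "y": 3.65, "z": 0, "turn": -2, "jaw": 4.5}, {"x": 1.5, "y": 3.65, "z": 0, "turn": -2, "jaw": 4.5}, {"x": 1.5, "y": 3.65, "z": 0, "turn": 0, "jaw": 4.5}]}}

```text
t: 3.3
tool_pos: [0.5465, 0.2033, 0.2984]
tool_rot: [-0.058, -2.195, 2.195]
contact_force: [-0.5, -0.1, -0.4]
opening: 0.0451
```

{"name": "play_rows", "arguments": {"moves": [{"x": 1.5, "y": 3.65, "z": 0, "turn": 0, "jaw": 4.5}, {"x": 1.5, "y": 3.2, "z": 0, "turn": 0, "jaw": 4.5}, {"x": 0.9, "y": 2.0, "z": 0, "turn": 0, "jaw": 4.5}, {"x": 0, "y": 0, "z": 0, "turn": 0, "jaw": 4.5}]}}

```text
t: 3.63
tool_pos: [0.5856, 0.2932, 0.297]
tool_rot: [-0.051, -2.197, 2.196]
contact_force: [-1.1, -0.3, -0.5]
opening: 0.0449
```

```bash
cat > look.py <<'E'
from h import *
import sys
o=ctrl.get_obs(); print(o["t"],o["tool_pos"].round(4),np.degrees(np.arctan2(*R.from_rotvec(o["tool_rot"]).as_matrix()[[1,0],2])).round(2),o["opening"].round(4),o["contact_force"].round(2),o["q"].round(2))
n=sys.argv[2] if len(sys.argv)>2 else "wrist"
w=cam(n)
cv2.imwrite(f"pics/{sys.argv[1]}.png",cv2.resize(w[0][:,:,::-1],(768,576)))
np.savez("last.npz",K=w[1],T=w[2])
E
python3 look.py w2; python3 - <<'E'
from h import *
w=cam("wrist")
for q in ["tote","tote_bar"]:
  for r in pinpoint("wrist",q)[:2]: print(q,r["score"],r["point"],atz(w[1],w[2],r["point"],.045 if q=="tote" else .127))
for X in [(0.5854,0.2924,.1),(.5805,.205,.127)]: print(proj(w[3],X)*1.5)
E
```

```text
tote 0.96 [315.2, 150.1] [0.58313974 0.20427693 0.045     ]
tote 0.86 [121.5, 76.6] [0.69612611 0.4670909  0.045     ]
tote_bar 0.89 [92.5, 72.9] [0.69642332 0.46363839 0.127     ]
tote_bar 0.78 [327.8, 160.7] [0.58627541 0.20511882 0.127     ]
[382.24903792 239.82224492]
[491.62132096 248.10563848]Traceback (most recent call last):
  File "look.py", line 3, in <module>
    o=ctrl.get_obs(); print(o["t"],o["tool_pos"].round(4),np.degrees(np.arctan2(*R.from_rotvec(o["tool_rot"]).as_matrix()[[1,0],2])).round(2),o["opening"].round(4),o["contact_force"].round(2),o["q"].round(2))
                                                                                                                                              ^^^^^^^^^^^^^^^^^^
AttributeError: 'float' object has no attribute 'round'
```

```bash
sed -i 's/o\["opening"\].round(4)/round(o["opening"],4)/' look.py
python3 look.py w2
```

```text
3.7833 [0.585  0.2892 0.2981] -92.98 0.045 [ 0.33  0.14 -0.19] [ 0.35  0.08  1.42 -0.    1.64  1.97]
```

View pics/w2.png

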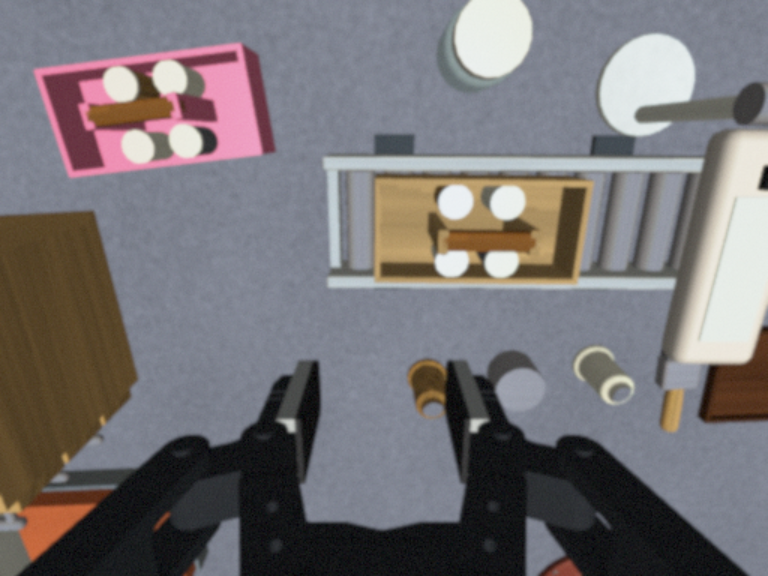

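Wrist view: the wanted plywood tote is at (483,230) and the pink one at (155,108). The rear wall is at (377,230), against a prediction of (382,240).

```bash
python3 - <<'E'
from h import *
w=np.load("last.npz")
for p,z in [((377,178),.1),((377,281),.1),((590,181),.1),((579,283),.1),((440,240),.135),((536,241),.135),((680,360),.15),((705,135),.178)]:
  print(p,atz(w["K"],w["T"],np.array(p)/1.5,z).round(4))
E
```

```text
(377, 178) [0.6366 0.2898 0.1   ]
(377, 281) [0.5477 0.2948 0.1   ]
(590, 181) [0.625  0.1146 0.1   ]
(579, 283) [0.5363 0.1155 0.1   ]
(440, 240) [0.5901 0.2429 0.135 ]
(536, 241) [0.5853 0.168  0.135 ]
(680, 360) [0.4828 0.0493 0.15  ]
(705, 135) [0.659  0.0801 0.178 ]
```

{"name": "play_rows", "arguments": {"moves": [{"x": 0.2, "y": 0.1, "z": -2, "turn": 0, "jaw": 4.5}, {"x": 0, "y": 0, "z": -4, "turn": 0, "jaw": 4.5}, {"x": 0, "y": 0, "z": -4, "turn": 0, "jaw": 4.5}, {"x": 0, "y": 0, "z": -4, "turn": 0, "jaw": 4.5}, {"x": 0, "y": 0, "z": -3, "turn": 0, "jaw": 4.5}, {"x": 0, "y": 0, "z": -1, "turn": 0, "jaw": 4.5}, {"x": 0, "y": 0, "z": 0, "turn": 0, "jaw": 4.5}, {"x": 0, "y": 0, "z": 0, "turn": 0, "jaw": 4.5}]}}

```text
t: 4.5
tool_pos: [0.5878, 0.2901, 0.1199]
tool_rot: [-0.06, -2.196, 2.195]
contact_force: [0.5, 0.1, 0.7]
opening: 0.0452
```

```bash
python3 look.py w3;python3 look.py s3 side
```

```text
4.5 [0.5878 0.2901 0.1199] -93.04 0.0452 [0.47 0.1  0.71] [ 0.35  0.18  1.61 -0.    1.35  1.97]
4.55 [0.5889 0.2907 0.1216] -93.02 0.0449 [ 0.39 -0.02  0.54] [ 0.35  0.18  1.61 -0.    1.35  1.97]
```

View pics/w3.png

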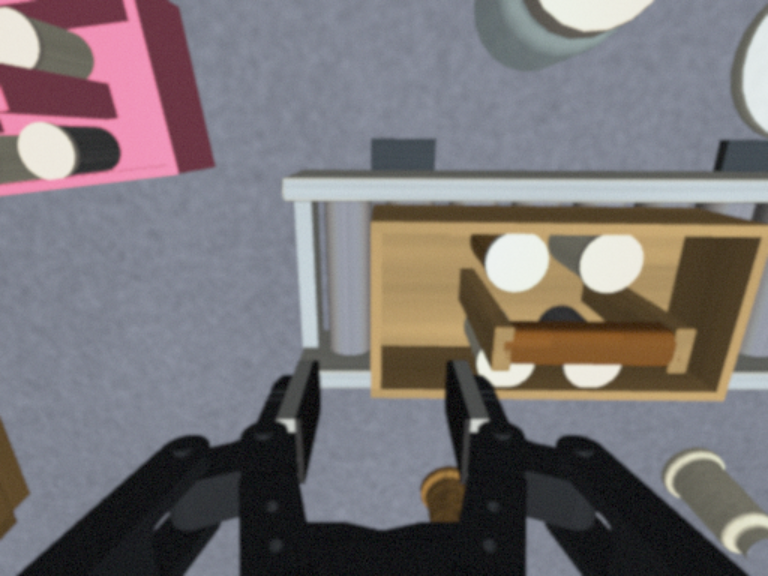

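View pics/s3.png

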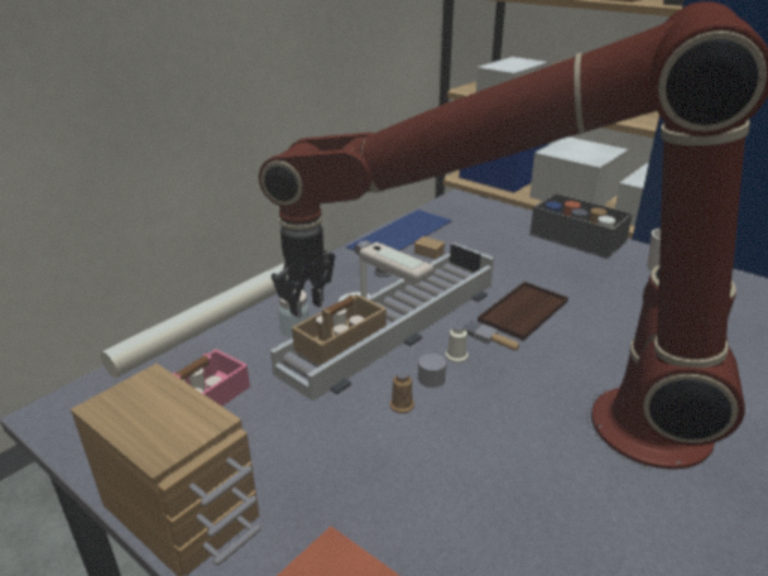

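```bash
python3 - <<'E'
from h import *
s=cam("side"); w=cam("wrist")
tc=ctrl.get_obs()["tool_pos"]; print(tc)
print("side",proj(s[3],tc)*1.5,"wrist",proj(w[3],tc)*1.5, proj(w[3],tc+[0,0,-.02])*1.5)
for X in [(0.6366,.2898,.1),(0.5477,.2948,.1),(.588,.2905,.1)]: print(proj(s[3],X)*1.5,proj(w[3],X)*1.5)
print(np.linalg.inv(w[2]).dot(np.append(tc,1)))
E
```

```text
[0.58909071 0.29114786 0.12195131]
side [307.65334085 325.38129094] wrist [380.62244539 339.95146869] [380.82374436 322.10309004]
[292.05914335 325.83864   ] [378.14817935 223.2797459 ]
[322.23821699 343.37855462] [378.09863217 394.95757617]
[308.99569791 334.79108648] [382.29191111 322.53439485]
[-6.58312813e-04 -2.26734818e-02 -1.94915122e-01  1.00000000e+00]
```

Wall seen at (376,300) midway between the fingers, with the projections agreeing to a few px. I'll go down and grip the rear wall.

{"name": "play_rows", "arguments": {"moves": [{"x": 0, "y": 0, "z": -2, "turn": 0, "jaw": 4.5}, {"x": 0, "y": 0, "z": -2, "turn": 0, "jaw": 4.5}, {"x": 0, "y": 0, "z": -1.3, "turn": 0, "jaw": 4.5}, {"x": 0, "y": 0, "z": 0, "turn": 0, "jaw": 4.5}, {"x": 0, "y": 0, "z": 0, "turn": 0, "jaw": 2.5}, {"x": 0, "y": 0, "z": 0, "turn": 0, "jaw": 1.5}, {"x": 0, "y": 0, "z": 0, "turn": 0, "jaw": 0.8}, {"x": 0, "y": 0, "z": 0, "turn": 0, "jaw": 0}], "squeeze": 25}}

```text
t: 5.37
tool_pos: [0.5882, 0.291, 0.0671]
tool_rot: [-0.06, -2.197, 2.195]
contact_force: [-0.8, -0.0, -0.1]
opening: 0.0002
```

{"name": "play_rows", "arguments": {"moves": [{"x": 0, "y": 0, "z": 0, "turn": 0, "jaw": 0}, {"x": 0, "y": 0, "z": 0, "turn": 0, "jaw": 0}, {"x": 0, "y": 0, "z": 0, "turn": 0, "jaw": 0}]}}

```text
t: 5.62
tool_pos: [0.5882, 0.2911, 0.067]
tool_rot: [-0.06, -2.198, 2.195]
contact_force: [0.2, 1.3, 5.0]
opening: 0.0002
```

```bash
python3 look.py w4;python3 look.py s4 side
```

```text
5.6167 [0.5882 0.2911 0.067 ] -92.98 0.0002 [0.17 1.28 5.01] [0.35 0.23 1.64 0.   1.26 1.97]
5.6667 [0.5882 0.2911 0.067 ] -92.98 0.0003 [-0.35  0.08  6.01] [0.35 0.23 1.64 0.   1.26 1.97]
```

View pics/w4.png

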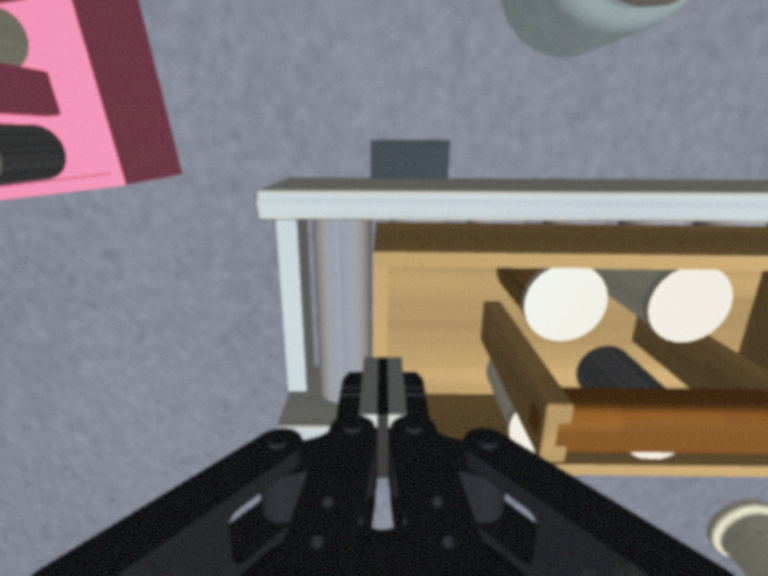

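View pics/s4.png

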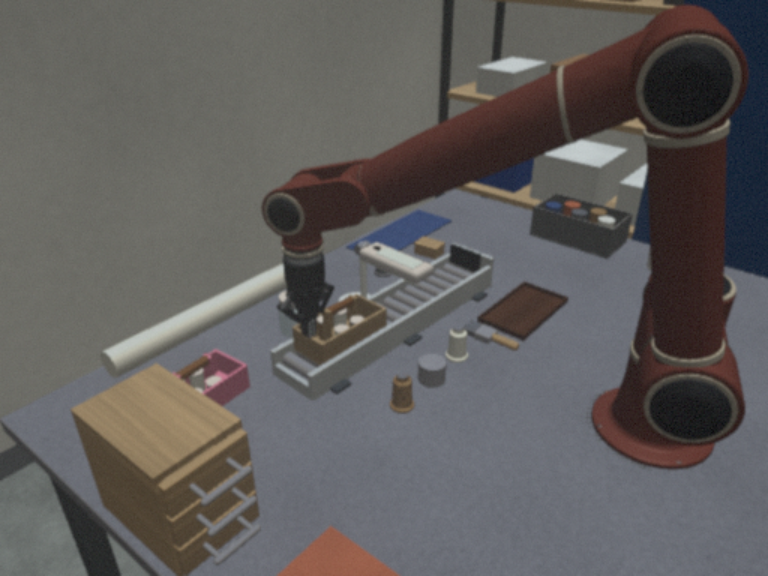

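```bash
python3 - <<'E'
from h import *
w=cam("wrist"); s=cam("side")
a=cv2.resize(w[0][150:340,190:380,::-1],(590,590),interpolation=2)
b=cv2.resize(s[0][170:260,170:270,::-1],(600,540),interpolation=2)
cv2.imwrite("pics/z1.png",a);cv2.imwrite("pics/z2.png",b)
o=ctrl.get_obs();print(o["contact_force"],o["wrist_torque"],o["opening"],o["tool_pos"])
E
```

```text
[0.53110206 0.50643295 5.90928226] [ 0.06743787  0.0224361  -0.03816556] 8.348701067462691e-05 [0.58821714 0.29106274 0.06697898]
```

View pics/z1.png

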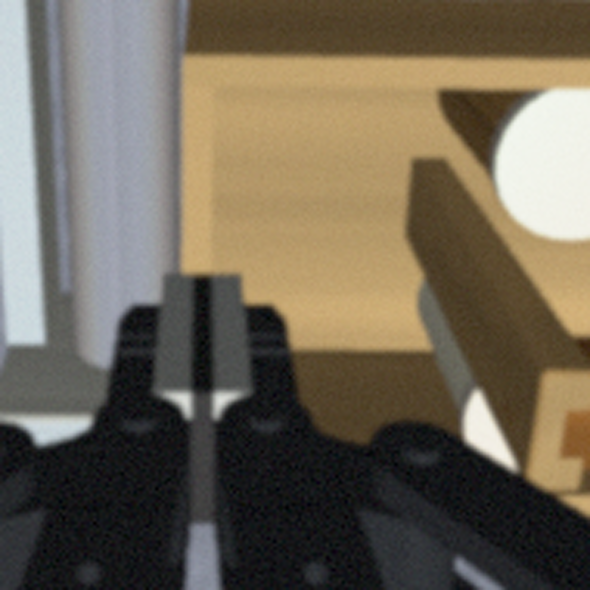

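View pics/z2.png

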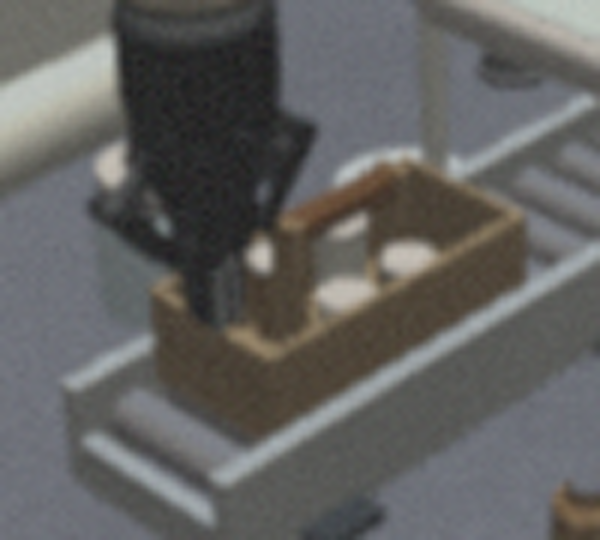

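Both crops show the fingers did not straddle the wall. In the side crop (215,325) the tips end at the wall's top edge, and the opening reads 0 with about 6 N upward. So they shut above the rim, and the real fingertips sit roughly 30 mm above the reported TCP. I'll back off and measure the tips in the side and top views.

{"name": "play_rows", "arguments": {"moves": [{"x": 0, "y": 0, "z": 2, "turn": 0, "jaw": 0}, {"x": 0, "y": 0, "z": 2, "turn": 0, "jaw": 0}, {"x": 0, "y": 0, "z": 0, "turn": 0, "jaw": 0}, {"x": 0, "y": 0, "z": 0, "turn": 0, "jaw": 0}]}}

```text
t: 6.15
tool_pos: [0.5879, 0.2908, 0.1064]
tool_rot: [-0.06, -2.197, 2.195]
contact_force: [0.2, 0.8, -0.3]
opening: 0.0001
```

```bash
python3 - <<'E'
from h import *
s=cam("side"); o=ctrl.get_obs(); tc=o["tool_pos"];print(o["contact_force"],o["opening"],tc,o["tool_rot"])
im=s[0][:,:,::-1].copy()
b=cv2.resize(im[140:260,150:260],(770,840),interpolation=2)
f=lambda X:tuple(int(v) for v in (proj(s[3],X)-[150,140])*7)
for d,c in [(0,(0,0,255)),(.0187,(0,255,0)),(.035,(255,0,0)),(.073,(255,0,255))]: cv2.circle(b,f(tc+[0,0,d]),6,c,2)
cv2.imwrite("pics/z3.png",cv2.resize(b,(550,600)))
E
```

```text
[-1.01231334 -0.43219597  0.56838381] -8.855898398567552e-05 [0.58687556 0.29048181 0.10478904] [-0.05671991 -2.19461646  2.19510529]
```

View pics/z3.png

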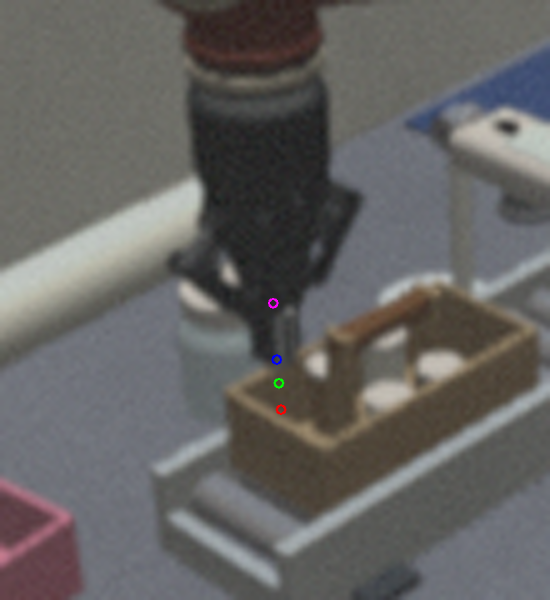

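The side view marks confirm it: the shut tips end at the blue mark, 35 mm above the reported TCP (red, at the rim). I'll use tip = TCP + 34 mm from here on, lower further and check the force.

{"name": "play_rows", "arguments": {"moves": [{"x": 0, "y": 0, "z": 0, "turn": 0, "jaw": 4.5}, {"x": 0, "y": 0, "z": 0, "turn": 0, "jaw": 4.5}, {"x": 0, "y": 0, "z": -2, "turn": 0, "jaw": 4.5}, {"x": 0, "y": 0, "z": -2, "turn": 0, "jaw": 4.5}, {"x": 0, "y": 0, "z": -1, "turn": 0, "jaw": 4.5}, {"x": 0, "y": 0, "z": -1, "turn": 0, "jaw": 4.5}, {"x": 0, "y": 0, "z": -0.5, "turn": 0, "jaw": 4.5}, {"x": 0, "y": 0, "z": 0, "turn": 0, "jaw": 4.5}]}}

```text
t: 6.87
tool_pos: [0.5913, 0.2939, 0.0561]
tool_rot: [-0.066, -2.202, 2.195]
contact_force: [-27.0, 0.1, 58.3]
opening: 0.0449
```

```bash
python3 - <<'E'
from h import *
s=cam("side"); o=ctrl.get_obs(); tc=o["tool_pos"];print(o["contact_force"],o["opening"],tc)
b=cv2.resize(s[0][140:260,150:260,::-1],(550,600),interpolation=2)
cv2.imwrite("pics/z4.png",b)
E
```

```text
[-26.42141977   1.44706614  58.29208881] 0.04477535546185424 [0.59122836 0.2940195  0.05611164]
```

View pics/z4.png

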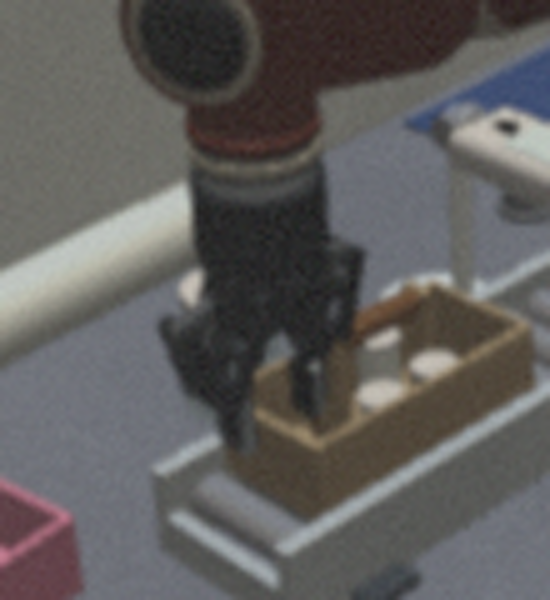

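Contact of 58 N, so something touches. I'm backing up at once.

{"name": "play_rows", "arguments": {"moves": [{"x": 0, "y": 0, "z": 1.5, "turn": 0, "jaw": 4.5}, {"x": 0, "y": 0, "z": 1, "turn": 0, "jaw": 4.5}]}}

```text
t: 7.08
tool_pos: [0.588, 0.2914, 0.0682]
tool_rot: [-0.06, -2.198, 2.196]
contact_force: [0.3, -0.7, -0.8]
opening: 0.045
```

```bash
python3 look.py w5; python3 look.py s5 side;python3 look.py t5 top
```

```text
7.0833 [0.588  0.2914 0.0682] -92.95 0.045 [ 0.33 -0.66 -0.81] [ 0.35  0.23  1.64 -0.    1.27  1.97]
7.1333 [0.5887 0.2914 0.0689] -92.96 0.0448 [1.08 1.22 1.71] [ 0.35  0.23  1.64 -0.    1.27  1.97]
7.1833 [0.5881 0.291  0.0669] -92.98 0.0452 [ 0.42 -0.2  -0.19] [0.35 0.23 1.64 0.   1.26 1.97]
```

View pics/w5.png

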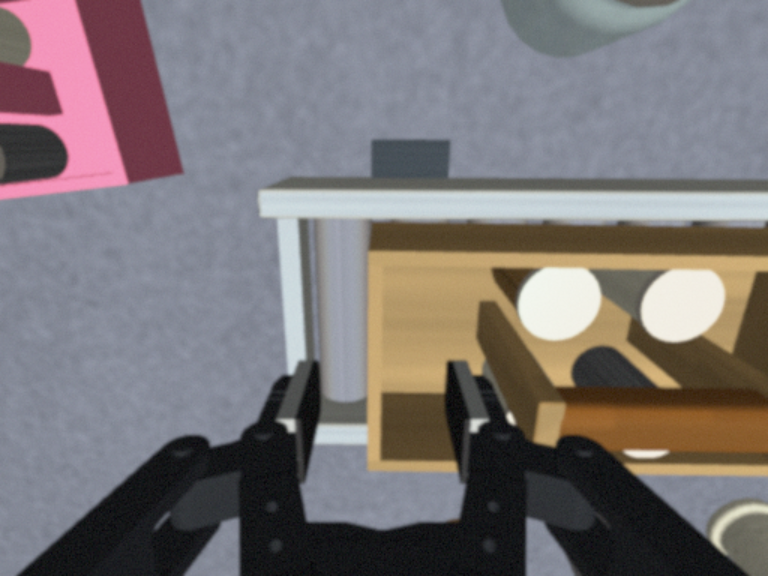

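View pics/t5.png

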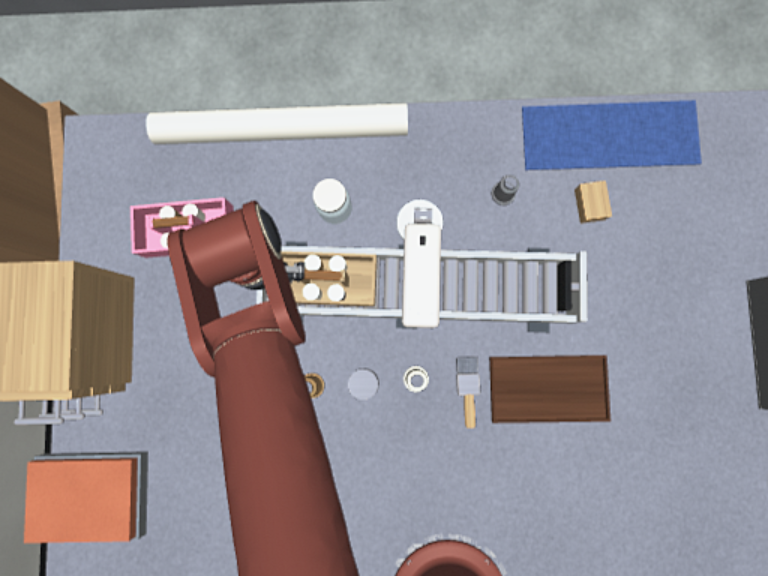

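Wrist view: the inner finger's linkage at (590,440) sits right over the bar's end at (560,425), so the knuckles hit the bar when I straddled the end wall. The tote has shifted only 1–2 mm.

New plan: turn the jaws across the track, shut them, and push the tote's outer rear wall slowly.

{"name": "play_rows", "arguments": {"moves": [{"x": 0, "y": 0, "z": 3, "turn": 0, "jaw": 4.5}, {"x": 0, "y": 0, "z": 2, "turn": 0, "jaw": 0}, {"x": 0, "y": 0.6, "z": 0, "turn": 7, "jaw": 0}, {"x": 0, "y": 0.6, "z": 0, "turn": 7, "jaw": 0}, {"x": 0, "y": 0.6, "z": 0, "turn": 7, "jaw": 0}, {"x": 0, "y": 0.6, "z": 0, "turn": 7, "jaw": 0}, {"x": 0, "y": 0.6, "z": 0, "turn": 7, "jaw": 0}, {"x": 0, "y": 0, "z": 0, "turn": 7, "jaw": 0}]}}

```text
t: 7.9
tool_pos: [0.5856, 0.3206, 0.1117]
tool_rot: [-0.658, 1.825, -1.825]
contact_force: [-0.1, 0.0, 0.8]
opening: -0.0005
```

{"name": "play_rows", "arguments": {"moves": [{"x": 0, "y": 0, "z": 0, "turn": 7, "jaw": 0}, {"x": 0, "y": 0, "z": 0, "turn": 7, "jaw": 0}, {"x": 0, "y": 0, "z": 0, "turn": 7, "jaw": 0}, {"x": 0, "y": 0, "z": 0, "turn": 7, "jaw": 0}, {"x": 0, "y": 0, "z": 0, "turn": 7, "jaw": 0}, {"x": 0, "y": 0, "z": 0, "turn": 7, "jaw": 0}, {"x": 0, "y": 0, "z": 0, "turn": 6, "jaw": 0}, {"x": 0, "y": 0, "z": 0, "turn": 0, "jaw": 0}]}}

```text
t: 8.57
tool_pos: [0.5858, 0.3198, 0.1119]
tool_rot: [-1.19, 1.249, -1.246]
contact_force: [-0.7, -0.1, -0.3]
opening: 0.0002
```

```bash
python3 look.py w6; python3 look.py s6 side
```

```text
8.5667 [0.5858 0.3198 0.1119] -2.91 0.0002 [-0.7  -0.09 -0.33] [0.39 0.22 1.58 0.   1.35 0.44]
8.6167 [0.5859 0.3198 0.1123] -3.13 -0.0002 [ 0.22  0.39 -0.27] [0.39 0.22 1.58 0.   1.35 0.44]
```

View pics/w6.png

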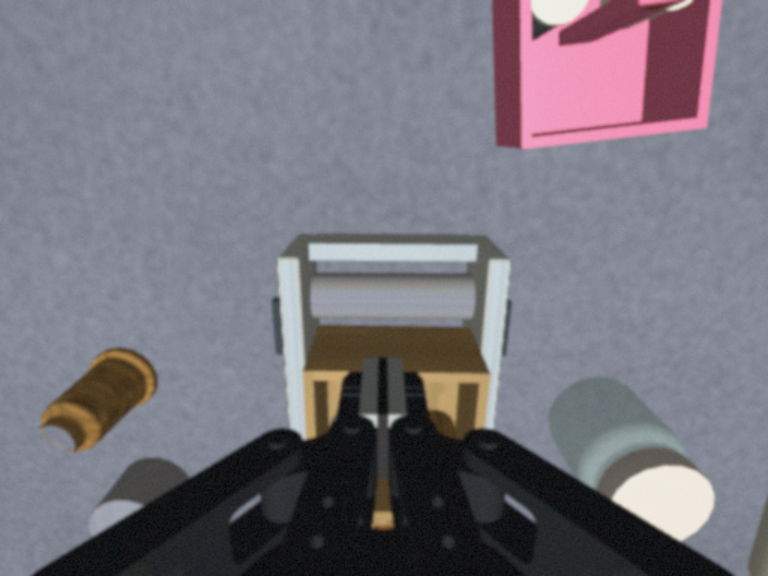

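View pics/s6.png

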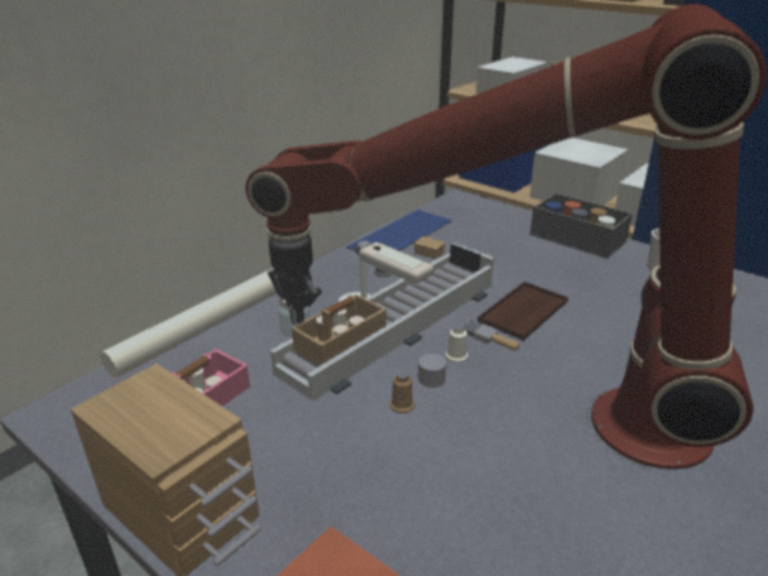

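Wrist view: pusher behind the rear wall (rim row 372), track centre about 6 mm to the right (+x) of the fingers. I'll shift and lower.

{"name": "play_rows", "arguments": {"moves": [{"x": 0.5, "y": 0, "z": -2, "turn": 0, "jaw": 0}, {"x": 0, "y": 0, "z": -2, "turn": 0, "jaw": 0}, {"x": 0, "y": 0, "z": -1.5, "turn": 0, "jaw": 0}, {"x": 0, "y": 0, "z": -1, "turn": 0, "jaw": 0}, {"x": 0, "y": 0, "z": -0.7, "turn": 0, "jaw": 0}, {"x": 0, "y": 0, "z": 0, "turn": 0, "jaw": 0}]}}

```text
t: 9.17
tool_pos: [0.5907, 0.32, 0.0408]
tool_rot: [-1.188, 1.25, -1.247]
contact_force: [0.8, 0.4, -0.5]
opening: -0.0
```

```bash
python3 look.py w7; python3 - <<'E'
from h import *
s=cam("side")
cv2.imwrite("pics/z5.png",cv2.resize(s[0][140:260,150:260,::-1],(550,600),interpolation=2))
E
```

```text
9.1667 [0.5907 0.32   0.0408] -3.02 -0.0 [ 0.83  0.41 -0.53] [ 0.39  0.3   1.61 -0.    1.24  0.44]
```

View pics/z5.png

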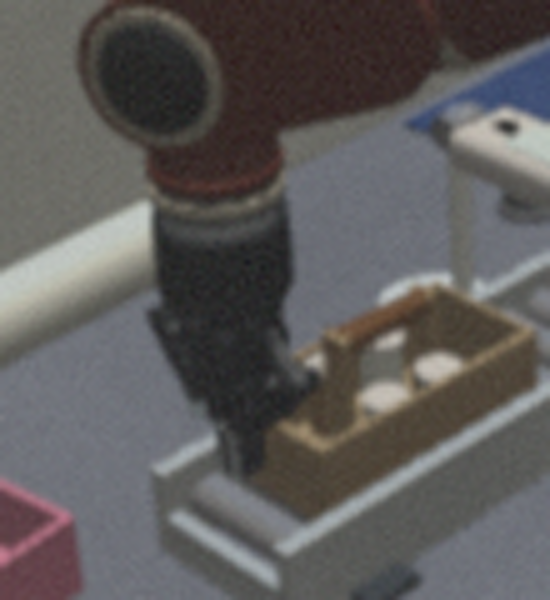

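View pics/w7.png

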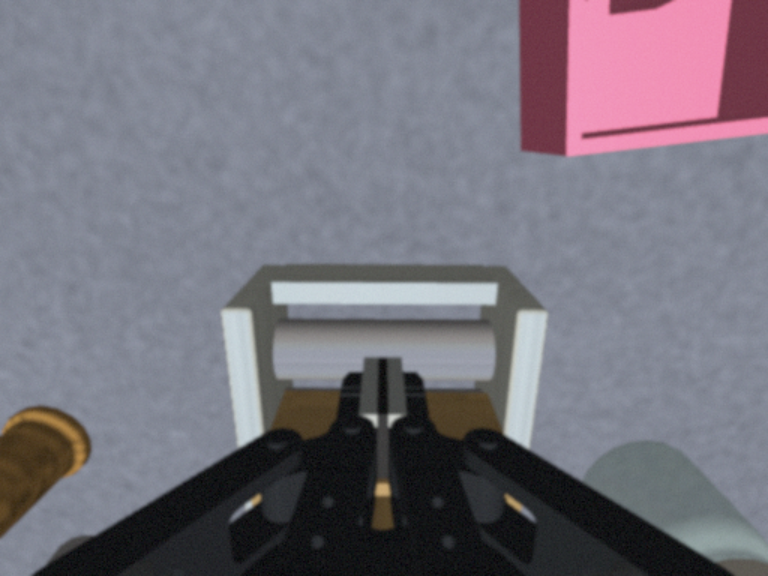

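Fingers hang behind the rear wall below the rim, centred: gap at col 383, tote's mid at 386. I'll push slowly, about 4 cm/s.

{"name": "play_rows", "arguments": {"moves": [{"x": 0, "y": -0.3, "z": 0, "turn": 0, "jaw": 0}, {"x": -0.02, "y": -0.3, "z": 0, "turn": 0, "jaw": 0}, {"x": -0.02, "y": -0.3, "z": 0, "turn": 0, "jaw": 0}, {"x": -0.02, "y": -0.2, "z": 0, "turn": 0, "jaw": 0}, {"x": -0.02, "y": -0.2, "z": 0, "turn": 0, "jaw": 0}, {"x": -0.02, "y": -0.25, "z": 0, "turn": 0, "jaw": 0}, {"x": -0.02, "y": -0.3, "z": 0, "turn": 0, "jaw": 0}, {"x": -0.02, "y": -0.35, "z": 0, "turn": 0, "jaw": 0}]}}

```text
t: 9.93
tool_pos: [0.5908, 0.2984, 0.0434]
tool_rot: [-1.184, 1.247, -1.247]
contact_force: [-0.1, -0.1, -0.1]
opening: -0.0001
```

{"name": "play_rows", "arguments": {"moves": [{"x": -0.02, "y": -0.35, "z": 0, "turn": 0, "jaw": 0}, {"x": -0.02, "y": -0.35, "z": 0, "turn": 0, "jaw": 0}, {"x": -0.02, "y": -0.35, "z": 0, "turn": 0, "jaw": 0}, {"x": -0.02, "y": -0.35, "z": 0, "turn": 0, "jaw": 0}, {"x": -0.02, "y": -0.35, "z": 0, "turn": 0, "jaw": 0}, {"x": -0.02, "y": -0.35, "z": 0, "turn": 0, "jaw": 0}, {"x": -0.02, "y": -0.35, "z": 0, "turn": 0, "jaw": 0}, {"x": -0.02, "y": -0.35, "z": 0, "turn": 0, "jaw": 0}]}}

```text
t: 10.6
tool_pos: [0.5891, 0.2702, 0.0433]
tool_rot: [-1.184, 1.248, -1.247]
contact_force: [0.2, -0.0, 0.5]
opening: -0.0001
```

```bash
python3 look.py s8 side
```

```text
10.6 [0.5891 0.2702 0.0433] -2.99 -0.0001 [ 0.19 -0.02  0.47] [ 0.32  0.24  1.67 -0.    1.23  0.37]
```

View pics/s8.png

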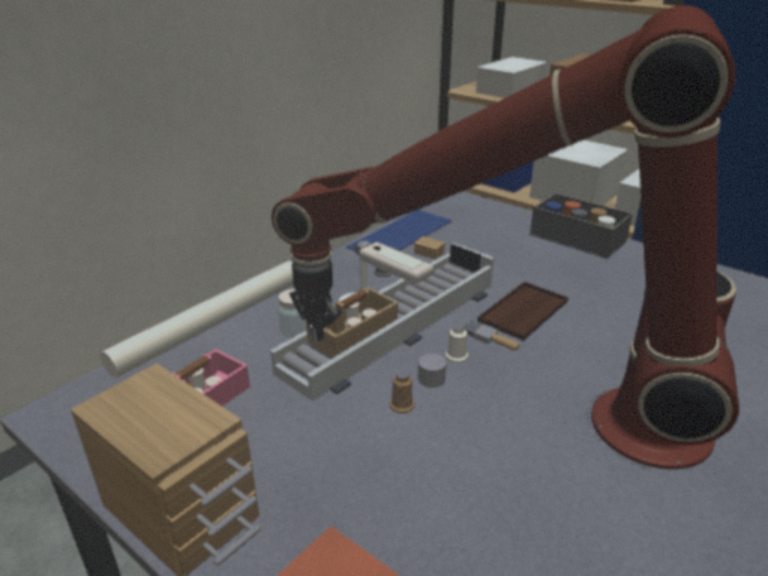

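The tote rolls with the pusher (now at side (352,320)). I'll continue.

{"name": "play_rows", "arguments": {"moves": [{"x": -0.02, "y": -0.35, "z": 0, "turn": 0, "jaw": 0}, {"x": -0.02, "y": -0.35, "z": 0, "turn": 0, "jaw": 0}, {"x": -0.02, "y": -0.35, "z": 0, "turn": 0, "jaw": 0}, {"x": -0.02, "y": -0.35, "z": 0, "turn": 0, "jaw": 0}, {"x": -0.02, "y": -0.35, "z": 0, "turn": 0, "jaw": 0}, {"x": -0.02, "y": -0.35, "z": 0, "turn": 0, "jaw": 0}, {"x": -0.02, "y": -0.35, "z": 0, "turn": 0, "jaw": 0}, {"x": -0.02, "y": -0.35, "z": 0, "turn": 0, "jaw": 0}]}}

```text
t: 11.32
tool_pos: [0.5875, 0.2422, 0.0433]
tool_rot: [-1.184, 1.247, -1.247]
contact_force: [0.4, 0.1, 0.5]
opening: 0.0001
```

{"name": "play_rows", "arguments": {"moves": [{"x": -0.02, "y": -0.35, "z": 0, "turn": 0, "jaw": 0}, {"x": -0.02, "y": -0.35, "z": 0, "turn": 0, "jaw": 0}, {"x": -0.02, "y": -0.35, "z": 0, "turn": 0, "jaw": 0}, {"x": -0.02, "y": -0.35, "z": 0, "turn": 0, "jaw": 0}, {"x": -0.02, "y": -0.35, "z": 0, "turn": 0, "jaw": 0}, {"x": -0.02, "y": -0.35, "z": 0, "turn": 0, "jaw": 0}, {"x": -0.02, "y": -0.35, "z": 0, "turn": 0, "jaw": 0}, {"x": -0.02, "y": -0.35, "z": 0, "turn": 0, "jaw": 0}]}}

```text
t: 11.98
tool_pos: [0.5859, 0.2143, 0.0433]
tool_rot: [-1.184, 1.247, -1.247]
contact_force: [-0.2, 0.4, 0.5]
opening: -0.0003
```

{"name": "play_rows", "arguments": {"moves": [{"x": -0.02, "y": -0.35, "z": 0, "turn": 0, "jaw": 0}, {"x": -0.02, "y": -0.35, "z": 0, "turn": 0, "jaw": 0}, {"x": -0.02, "y": -0.35, "z": 0, "turn": 0, "jaw": 0}, {"x": -0.02, "y": -0.35, "z": 0, "turn": 0, "jaw": 0}, {"x": -0.02, "y": -0.35, "z": 0, "turn": 0, "jaw": 0}, {"x": -0.02, "y": -0.35, "z": 0, "turn": 0, "jaw": 0}, {"x": -0.02, "y": -0.35, "z": 0, "turn": 0, "jaw": 0}, {"x": -0.02, "y": -0.35, "z": 0, "turn": 0, "jaw": 0}]}}

```text
t: 12.65
tool_pos: [0.5843, 0.1862, 0.0433]
tool_rot: [-1.184, 1.247, -1.247]
contact_force: [0.4, 0.3, -0.2]
opening: 0.0
```

```bash
python3 look.py s9 side;python3 look.py t9 top
```

```text
12.65 [0.5843 0.1862 0.0433] -2.98 0.0 [ 0.36  0.28 -0.2 ] [ 0.19  0.17  1.76 -0.    1.21  0.24]
12.7 [0.5843 0.1857 0.0433] -3.0 0.0001 [ 0.2  -0.29  0.41] [ 0.19  0.17  1.76 -0.    1.21  0.24]
```

View pics/s9.png

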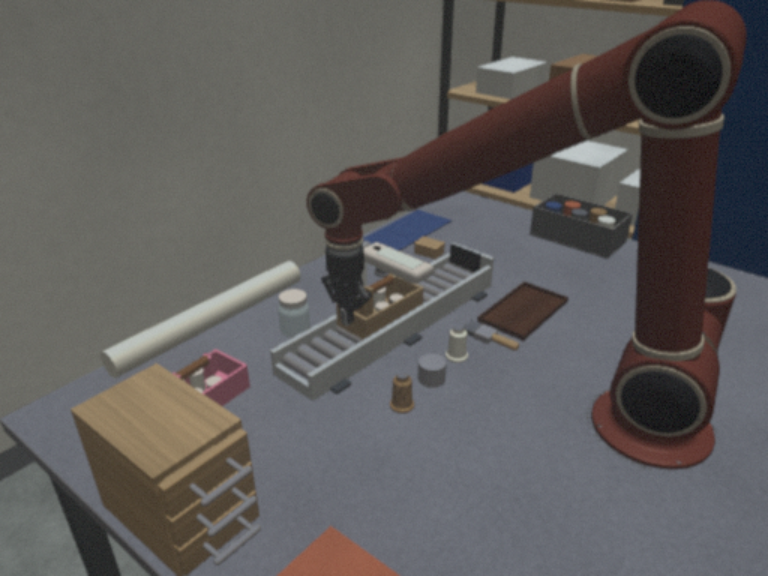

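View pics/t9.png

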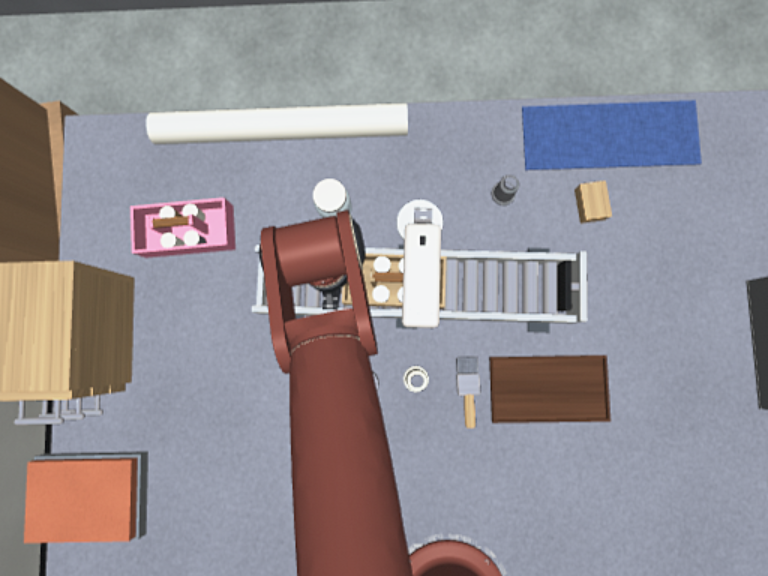

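Tote front just clears the far side of the lamp (top (445,280)). The arm's wrist stays well above the lamp. I'll push two more calls, then let it coast.

{"name": "play_rows", "arguments": {"moves": [{"x": -0.02, "y": -0.25, "z": 0, "turn": 0, "jaw": 0}, {"x": -0.02, "y": -0.35, "z": 0, "turn": 0, "jaw": 0}, {"x": -0.02, "y": -0.35, "z": 0, "turn": 0, "jaw": 0}, {"x": -0.02, "y": -0.35, "z": 0, "turn": 0, "jaw": 0}, {"x": -0.02, "y": -0.35, "z": 0, "turn": 0, "jaw": 0}, {"x": -0.02, "y": -0.35, "z": 0, "turn": 0, "jaw": 0}, {"x": -0.02, "y": -0.35, "z": 0, "turn": 0, "jaw": 0}, {"x": -0.02, "y": -0.35, "z": 0, "turn": 0, "jaw": 0}]}}

```text
t: 13.42
tool_pos: [0.5828, 0.1592, 0.0433]
tool_rot: [-1.184, 1.247, -1.248]
contact_force: [0.2, -0.0, -0.3]
opening: -0.0001
```

{"name": "play_rows", "arguments": {"moves": [{"x": -0.02, "y": -0.35, "z": 0, "turn": 0, "jaw": 0}, {"x": -0.02, "y": -0.35, "z": 0, "turn": 0, "jaw": 0}, {"x": -0.02, "y": -0.35, "z": 0, "turn": 0, "jaw": 0}, {"x": -0.02, "y": -0.35, "z": 0, "turn": 0, "jaw": 0}, {"x": -0.02, "y": -0.35, "z": 0, "turn": 0, "jaw": 0}, {"x": -0.02, "y": -0.35, "z": 0, "turn": 0, "jaw": 0}, {"x": -0.02, "y": -0.35, "z": 0, "turn": 0, "jaw": 0}, {"x": -0.02, "y": -0.35, "z": 0, "turn": 0, "jaw": 0}]}}

```text
t: 14.08
tool_pos: [0.5811, 0.1313, 0.0433]
tool_rot: [-1.184, 1.247, -1.247]
contact_force: [0.3, 1.0, -0.9]
opening: -0.0002
```

```bash
python3 look.py s10 side;python3 look.py w10
```

```text
14.0833 [0.5811 0.1313 0.0433] -2.98 -0.0002 [ 0.25  1.   -0.88] [0.1  0.13 1.8  0.   1.21 0.15]
14.1333 [0.5811 0.1307 0.0432] -3.0 0.0001 [ 0.96 -0.05 -0.82] [ 0.1   0.13  1.8  -0.    1.21  0.15]
```

View pics/s10.png

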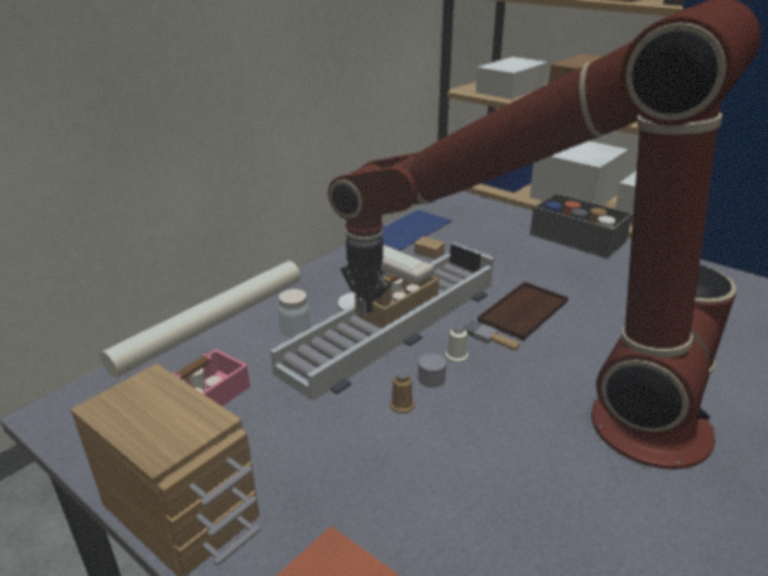

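View pics/w10.png

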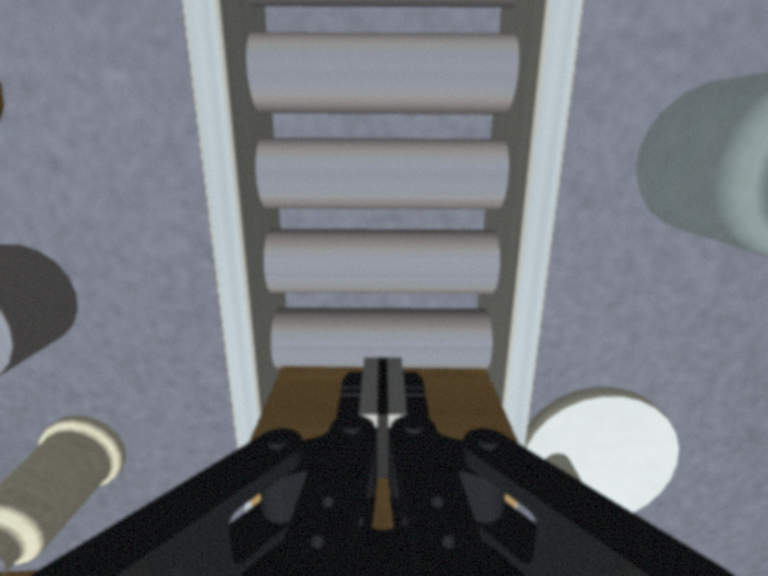

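{"name": "play_rows", "arguments": {"moves": [{"x": -0.02, "y": -0.35, "z": 0, "turn": 0, "jaw": 0}, {"x": -0.02, "y": -0.35, "z": 0, "turn": 0, "jaw": 0}, {"x": 0, "y": 0.3, "z": 0, "turn": 0, "jaw": 0}, {"x": 0, "y": 0.5, "z": 1, "turn": 0, "jaw": 0}, {"x": 0, "y": 0.5, "z": 2, "turn": 0, "jaw": 0}, {"x": 0, "y": 0, "z": 4, "turn": 0, "jaw": 0}]}}

```text
t: 14.68
tool_pos: [0.5767, 0.1382, 0.109]
tool_rot: [-1.193, 1.254, -1.243]
contact_force: [-0.1, 0.4, -0.4]
opening: 0.0001
```

```bash
python3 look.py s11 side;python3 look.py t11 top
```

```text
14.6833 [0.5767 0.1382 0.109 ] -2.94 0.0001 [-0.13  0.36 -0.41] [0.11 0.06 1.76 0.   1.33 0.16]
14.7333 [0.5841 0.1389 0.1222] -2.93 0.0001 [3.9  0.9  6.52] [0.11 0.05 1.75 0.   1.34 0.16]
```

View pics/s11.png

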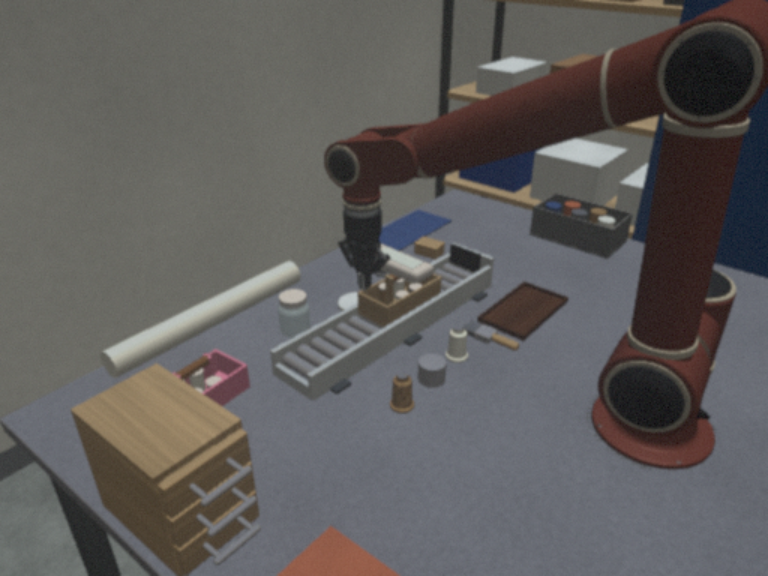

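View pics/t11.png

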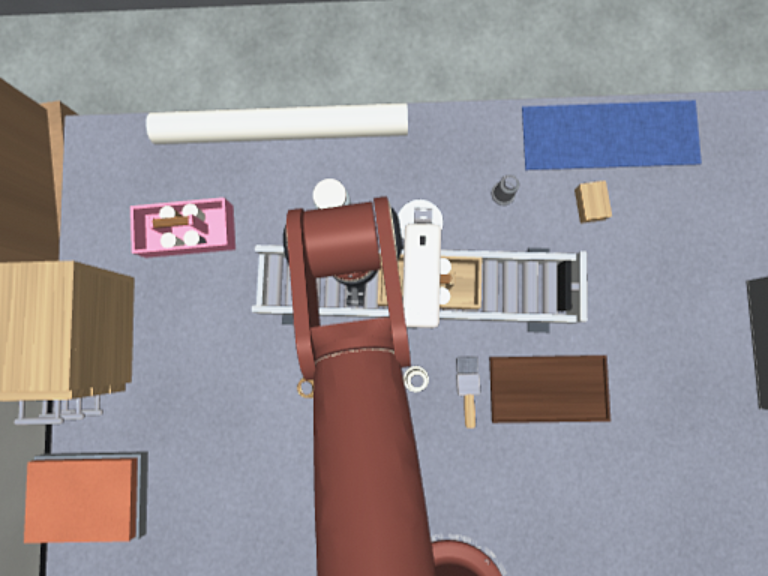

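Tote has passed on under the lamp (top view: front edge (480,283), rear (380,275)) and nothing was bumped. I'll lift, cross over the lamp, and check whether it coasts.

{"name": "play_rows", "arguments": {"moves": [{"x": 0, "y": 0, "z": 4, "turn": 0, "jaw": 0}, {"x": 0, "y": 0, "z": 4, "turn": 0, "jaw": 0}, {"x": 0, "y": 0, "z": 4, "turn": 0, "jaw": 0}, {"x": -0.1, "y": -2, "z": 1, "turn": 0, "jaw": 0}, {"x": -0.2, "y": -4, "z": 0, "turn": 0, "jaw": 0}, {"x": -0.2, "y": -4, "z": 0, "turn": 0, "jaw": 0}, {"x": -0.2, "y": -4, "z": 0, "turn": 0, "jaw": 0}, {"x": -0.2, "y": -4, "z": 0, "turn": 0, "jaw": 0}]}}

```text
t: 15.45
tool_pos: [0.5717, -0.0434, 0.2445]
tool_rot: [-1.184, 1.245, -1.248]
contact_force: [0.4, 0.1, -0.1]
opening: -0.0002
```

{"name": "play_rows", "arguments": {"moves": [{"x": -0.2, "y": -3, "z": 0, "turn": 0, "jaw": 0}, {"x": 0, "y": 0, "z": 0, "turn": 0, "jaw": 0}, {"x": 0, "y": 0, "z": 0, "turn": 0, "jaw": 0}]}}

```text
t: 15.7
tool_pos: [0.5698, -0.0734, 0.244]
tool_rot: [-1.182, 1.249, -1.25]
contact_force: [0.2, 0.0, 0.7]
opening: 0.0
```

```bash
python3 look.py w12;python3 look.py t12 top
```

```text
15.7 [ 0.5698 -0.0734  0.244 ] -3.14 0.0 [0.17 0.02 0.65] [-0.26 -0.09  1.68  0.    1.55 -0.2 ]
15.75 [ 0.5699 -0.0723  0.2439] -3.03 0.0001 [ 0.48  0.25 -0.86] [-0.26 -0.09  1.68  0.    1.55 -0.2 ]
```

View pics/w12.png

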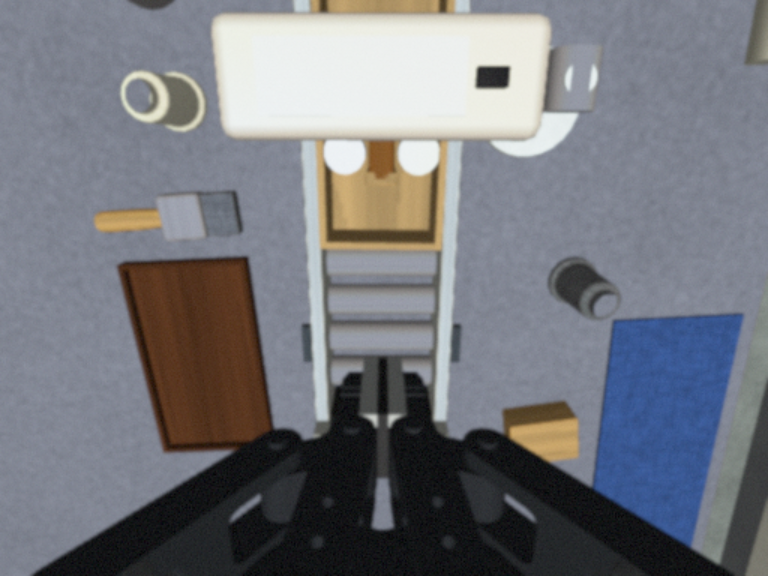

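View pics/t12.png

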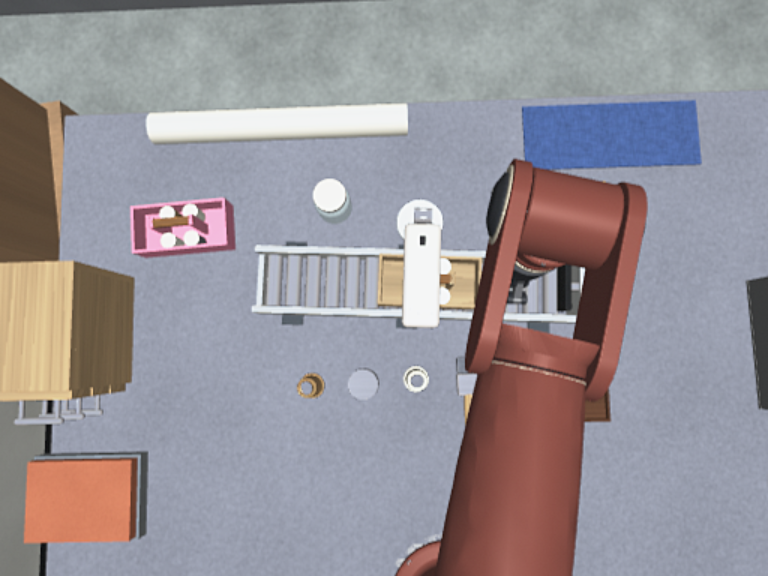

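The wrist view shows the tote's front wall at row 243, the front compartment open beyond the lamp (edge row 138), and the stop near the fingers. The tote is at rest.

```bash
python3 - <<'E'
from h import *
w=cam("wrist");t=cam("top")
g=lambda p,z:atz(w[1],w[2],np.array(p)/1.5,z).round(4)
h=lambda p,z:atz(t[1],t[2],np.array(p)/1.5,z).round(4)
print("front rim outer",g((320,246),.1),g((443,249),.1))
print("lamp edge bottom .15/.178",g((230,137),.178),g((540,137),.178))
print("rear rim top",h((379,254),.1),h((378,303),.1), "front",h((481,258),.1))
print("bar end", g((381,178),.135))
print("tray rim (near-lamp outer corners)",g((121,265),.014),g((247,259),.014),g((166,450),.014),g((271,440),.014))
E
```

```text
front rim outer [ 0.5252 -0.0633  0.1   ] [ 0.616  -0.0704  0.1   ]
lamp edge bottom .15/.178 [0.4965 0.0148 0.178 ] [0.6564 0.0065 0.178 ]
rear rim top [0.6213 0.1076 0.1   ] [0.5347 0.1114 0.1   ] front [ 0.609  -0.0711  0.1   ]
bar end [ 0.573  -0.0137  0.135 ]
tray rim (near-lamp outer corners) [ 0.3215 -0.092   0.014 ] [ 0.4418 -0.0924  0.014 ] [ 0.3193 -0.3048  0.014 ] [ 0.437  -0.2979  0.014 ]
```

{"name": "play_rows", "arguments": {"moves": [{"x": 0.15, "y": 2.5, "z": 0, "turn": 0, "jaw": 0}, {"x": 0, "y": 0, "z": -2, "turn": 0, "jaw": 0}, {"x": 0, "y": 0, "z": -3, "turn": 0, "jaw": 0}, {"x": 0, "y": 0, "z": -3, "turn": 0, "jaw": 0}, {"x": 0, "y": 0, "z": -3, "turn": 0, "jaw": 0}, {"x": 0, "y": 0, "z": -1.5, "turn": 0, "jaw": 0}, {"x": 0, "y": 0, "z": 0, "turn": 0, "jaw": 0}]}}

```text
t: 16.48
tool_pos: [0.5679, -0.0453, 0.1131]
tool_rot: [-1.19, 1.253, -1.24]
contact_force: [-0.8, 0.1, 0.2]
opening: -0.0001
```

```bash
python3 look.py w13;python3 - <<'E'
from h import *
s=cam("side")
cv2.imwrite("pics/z13.png",cv2.resize(s[0][120:230,230:340,::-1],(600,600),interpolation=2))
E
```

```text
16.4833 [ 0.5679 -0.0453  0.1131] -2.86 -0.0001 [-0.8   0.06  0.2 ] [-0.21 -0.    1.82  0.    1.34 -0.16]
```

View pics/w13.png

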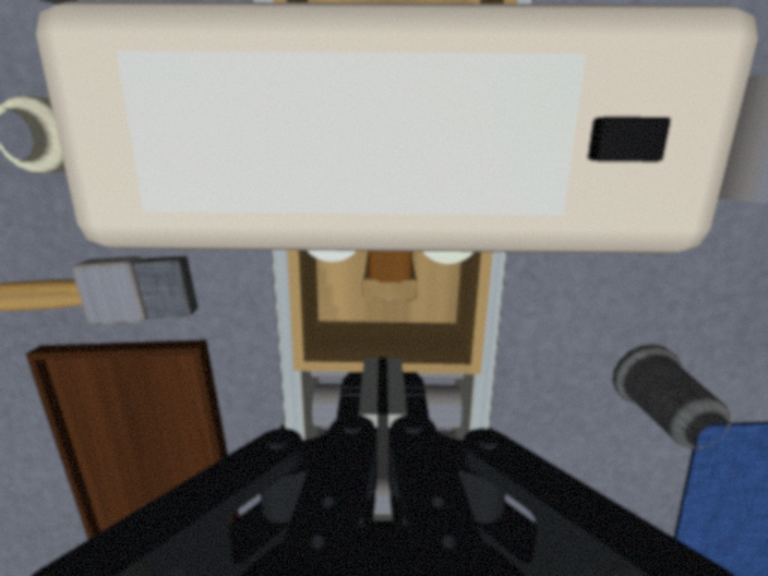

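View pics/z13.png

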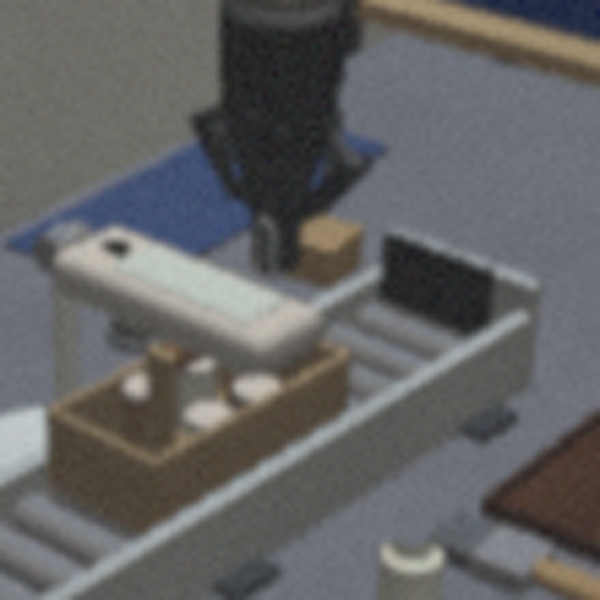

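```bash
python3 - <<'E'
from h import *
w=cam("wrist");o=ctrl.get_obs();tc=o["tool_pos"];print(tc)
for dy in [.011,0,-.011]: print(dy,proj(w[3],[tc[0],tc[1]+dy,.1])*1.5, proj(w[3],[tc[0],tc[1]+dy,tc[2]+.035])*1.5)
g=lambda p,z:atz(w[1],w[2],np.array(p)/1.5,z).round(4)
print(g((385,374),.1),g((385,362),.1),g((400,250),.178),g((400,250),.165),g((390,300),.135))
E
```

```text
[ 0.57221032 -0.04678384  0.11980682]
0.011 [381.94376842 299.52895223] [381.99154645 354.14711673]
0 [383.12708621 321.12187772] [383.55727827 381.51101663]
-0.011 [384.27092602 341.99441777] [385.05421729 407.6726423 ]
[ 0.5717 -0.0754  0.1   ] [ 0.572  -0.0687  0.1   ] [0.5793 0.0074 0.178 ] [0.5797 0.0041 0.165 ] [ 0.576  -0.0231  0.135 ]
```

Projected at rim height the fingers land in the front compartment, between the upright (row 300) and the front wall (row 368). I'll nudge 3 mm away from the lamp and go in.

{"name": "play_rows", "arguments": {"moves": [{"x": 0, "y": -0.3, "z": -1, "turn": 0, "jaw": 0}, {"x": 0, "y": 0, "z": -1.5, "turn": 0, "jaw": 0}, {"x": 0, "y": 0, "z": -1.5, "turn": 0, "jaw": 0}, {"x": 0, "y": 0, "z": 0, "turn": 0, "jaw": 0}]}}

```text
t: 16.97
tool_pos: [0.5699, -0.0502, 0.0762]
tool_rot: [-1.186, 1.25, -1.246]
contact_force: [-1.3, -0.6, -0.4]
opening: -0.0001
```

{"name": "play_rows", "arguments": {"moves": [{"x": 0, "y": 0, "z": -1, "turn": 0, "jaw": 0}, {"x": 0, "y": 0, "z": -1, "turn": 0, "jaw": 0}, {"x": 0, "y": 0, "z": -1, "turn": 0, "jaw": 0}, {"x": 0, "y": 0, "z": -0.4, "turn": 0, "jaw": 0}, {"x": 0, "y": 0, "z": 0, "turn": 0, "jaw": 0}, {"x": 0, "y": 0, "z": 0, "turn": 0, "jaw": 0}]}}

```text
t: 17.47
tool_pos: [0.5711, -0.0504, 0.044]
tool_rot: [-1.184, 1.248, -1.247]
contact_force: [0.5, -0.2, -0.3]
opening: -0.0001
```

```bash
python3 look.py w14;python3 - <<'E'
from h import *
s=cam("side")
cv2.imwrite("pics/z14.png",cv2.resize(s[0][120:230,230:340,::-1],(600,600),interpolation=2))
E
```

```text
17.4667 [ 0.5711 -0.0504  0.044 ] -2.98 -0.0001 [ 0.53 -0.19 -0.29] [-0.22  0.08  1.86 -0.    1.21 -0.17]
```

View pics/w14.png

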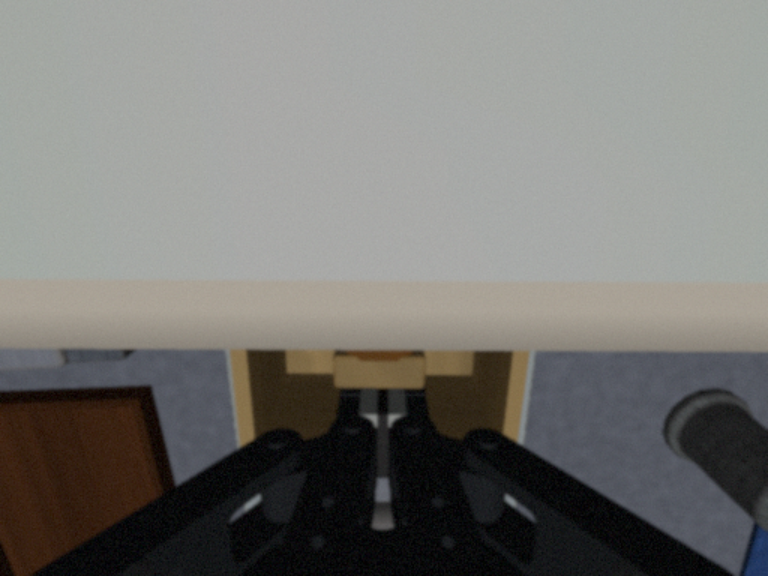

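View pics/z14.png

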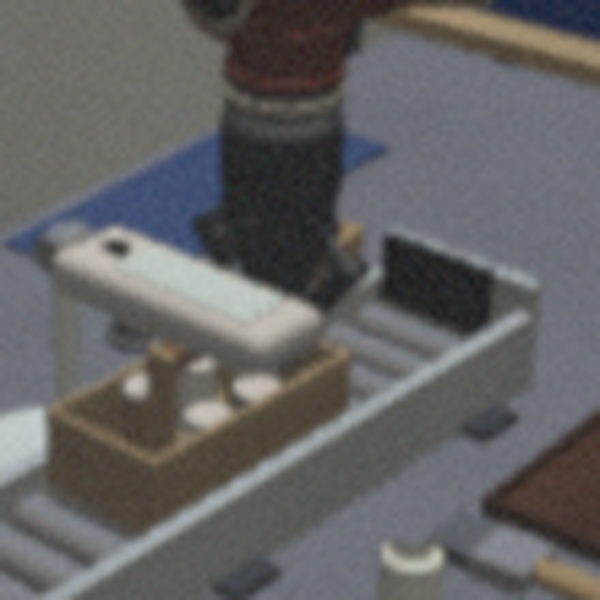

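Fingers are inside the front compartment with no contact. Now I roll the tote out from under the lamp, pushing gently on the inside of its front wall.

{"name": "play_rows", "arguments": {"moves": [{"x": -0.01, "y": -0.2, "z": 0, "turn": 0, "jaw": 0}, {"x": -0.01, "y": -0.2, "z": 0, "turn": 0, "jaw": 0}, {"x": -0.01, "y": -0.2, "z": 0, "turn": 0, "jaw": 0}, {"x": -0.01, "y": -0.2, "z": 0, "turn": 0, "jaw": 0}, {"x": -0.02, "y": -0.25, "z": 0, "turn": 0, "jaw": 0}, {"x": -0.02, "y": -0.3, "z": 0, "turn": 0, "jaw": 0}, {"x": -0.02, "y": -0.35, "z": 0, "turn": 0, "jaw": 0}, {"x": -0.02, "y": -0.35, "z": 0, "turn": 0, "jaw": 0}]}}

```text
t: 18.23
tool_pos: [0.57, -0.0713, 0.0443]
tool_rot: [-1.184, 1.247, -1.248]
contact_force: [0.9, 0.8, 0.6]
opening: -0.0002
```

{"name": "play_rows", "arguments": {"moves": [{"x": -0.02, "y": -0.35, "z": 0, "turn": 0, "jaw": 0}, {"x": -0.02, "y": -0.35, "z": 0, "turn": 0, "jaw": 0}, {"x": -0.02, "y": -0.35, "z": 0, "turn": 0, "jaw": 0}, {"x": -0.02, "y": -0.35, "z": 0, "turn": 0, "jaw": 0}, {"x": -0.02, "y": -0.35, "z": 0, "turn": 0, "jaw": 0}, {"x": -0.02, "y": -0.35, "z": 0, "turn": 0, "jaw": 0}, {"x": -0.02, "y": -0.35, "z": 0, "turn": 0, "jaw": 0}, {"x": -0.02, "y": -0.35, "z": 0, "turn": 0, "jaw": 0}]}}

```text
t: 18.9
tool_pos: [0.5684, -0.0993, 0.0443]
tool_rot: [-1.184, 1.248, -1.247]
contact_force: [0.5, 0.1, 0.0]
opening: -0.0001
```

{"name": "play_rows", "arguments": {"moves": [{"x": -0.02, "y": -0.35, "z": 0, "turn": 0, "jaw": 0}, {"x": -0.02, "y": -0.35, "z": 0, "turn": 0, "jaw": 0}, {"x": -0.02, "y": -0.35, "z": 0, "turn": 0, "jaw": 0}, {"x": -0.02, "y": -0.35, "z": 0, "turn": 0, "jaw": 0}, {"x": -0.02, "y": -0.35, "z": 0, "turn": 0, "jaw": 0}, {"x": -0.02, "y": -0.35, "z": 0, "turn": 0, "jaw": 0}, {"x": -0.02, "y": -0.35, "z": 0, "turn": 0, "jaw": 0}, {"x": -0.02, "y": -0.35, "z": 0, "turn": 0, "jaw": 0}]}}

```text
t: 19.57
tool_pos: [0.5668, -0.1272, 0.0443]
tool_rot: [-1.184, 1.247, -1.247]
contact_force: [1.0, -0.1, 0.5]
opening: -0.0001
```

```bash
python3 look.py w15;python3 - <<'E'
from h import *
s=cam("side")
cv2.imwrite("pics/z15.png",cv2.resize(s[0][120:230,230:340,::-1],(600,600),interpolation=2))
E
```

```text
19.5667 [ 0.5668 -0.1272  0.0443] -2.98 -0.0001 [ 1.04 -0.1   0.46] [-0.35  0.09  1.84 -0.    1.21 -0.3 ]
```

View pics/w15.png

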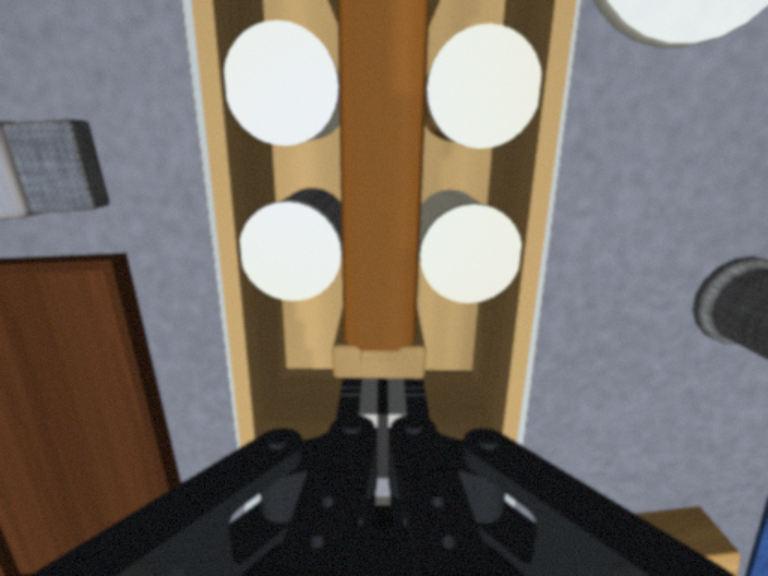

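View pics/z15.png

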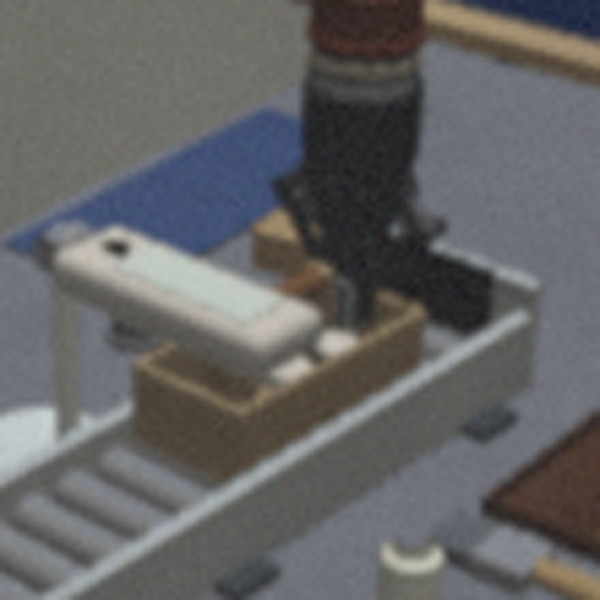

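Tote now mostly past the lamp. I'll push 2.4 cm more, easing off.

{"name": "play_rows", "arguments": {"moves": [{"x": -0.02, "y": -0.35, "z": 0, "turn": 0, "jaw": 0}, {"x": -0.02, "y": -0.35, "z": 0, "turn": 0, "jaw": 0}, {"x": -0.02, "y": -0.35, "z": 0, "turn": 0, "jaw": 0}, {"x": -0.02, "y": -0.35, "z": 0, "turn": 0, "jaw": 0}, {"x": -0.02, "y": -0.3, "z": 0, "turn": 0, "jaw": 0}, {"x": -0.02, "y": -0.25, "z": 0, "turn": 0, "jaw": 0}, {"x": 0, "y": 0.3, "z": 0, "turn": 0, "jaw": 0}, {"x": 0, "y": 0.3, "z": 0, "turn": 0, "jaw": 0}]}}

```text
t: 20.33
tool_pos: [0.5657, -0.1405, 0.0444]
tool_rot: [-1.184, 1.248, -1.248]
contact_force: [-0.1, -0.6, 0.4]
opening: 0.0003
```

{"name": "play_rows", "arguments": {"moves": [{"x": 0, "y": 0.2, "z": 1, "turn": 0, "jaw": 0}, {"x": 0, "y": 0, "z": 2, "turn": 0, "jaw": 0}, {"x": 0, "y": 0, "z": 4, "turn": 0, "jaw": 0}, {"x": 0, "y": 0, "z": 4, "turn": 0, "jaw": 0}, {"x": 0.2, "y": 3, "z": 3, "turn": 0, "jaw": 4}, {"x": 0.2, "y": 3, "z": 0, "turn": 0, "jaw": 4}, {"x": 0, "y": 0, "z": 0, "turn": 0, "jaw": 4}, {"x": 0, "y": 0, "z": 0, "turn": 0, "jaw": 4}]}}

```text
t: 21.0
tool_pos: [0.5699, -0.0776, 0.1851]
tool_rot: [-1.185, 1.244, -1.247]
contact_force: [-0.1, -1.3, -0.2]
opening: 0.04
```

```bash
python3 look.py w16;python3 look.py t16 top
```

```text
21.0 [ 0.5699 -0.0776  0.1851] -2.82 0.04 [-0.09 -1.29 -0.22] [-0.26 -0.06  1.75 -0.    1.45 -0.22]
21.05 [ 0.5694 -0.0784  0.184 ] -2.9 0.0399 [ 0.24 -0.65 -0.51] [-0.27 -0.06  1.75 -0.    1.45 -0.22]
```

View pics/w16.png

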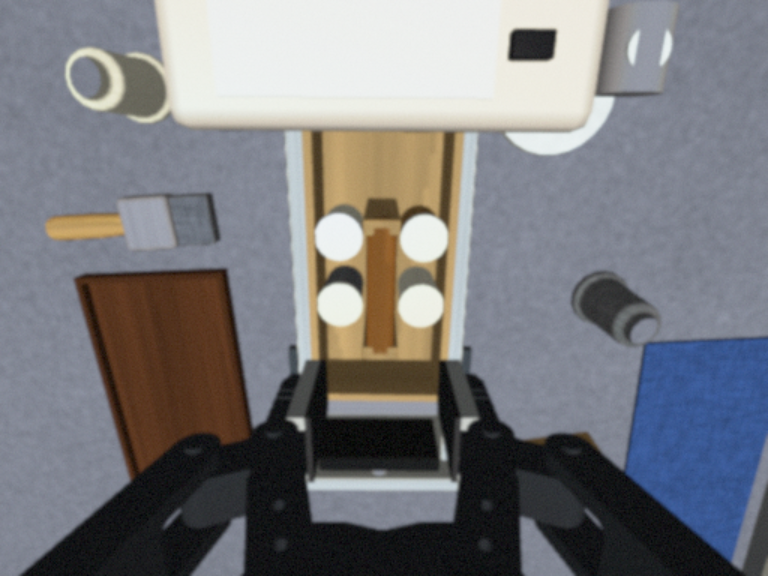

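View pics/t16.png

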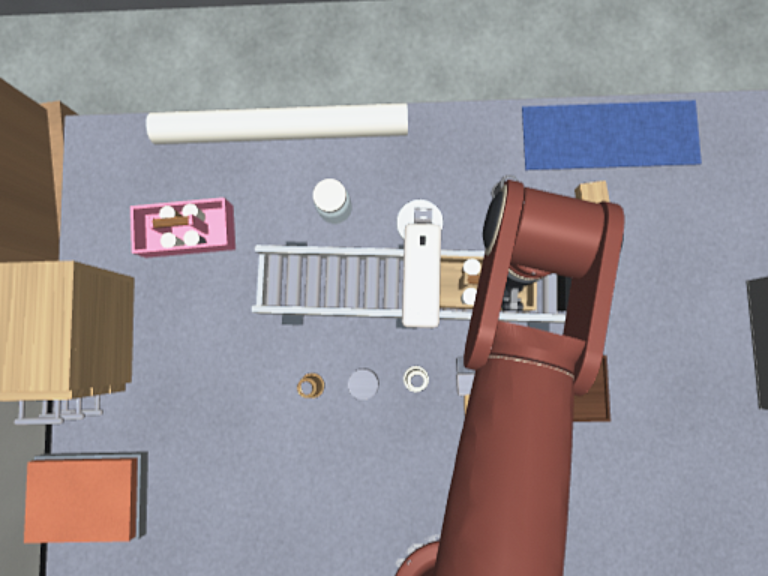

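The bar shows clear of the lamp at wrist (380,230)–(380,352); the tote stands short of the black stop plate at (377,445).

```bash
python3 - <<'E'
from h import *
w=cam("wrist");t=cam("top")
cv2.imwrite("pics/w17.png",cv2.resize(w[0][:,:,::-1],(768,576)))
g=lambda p,z:atz(w[1],w[2],np.array(p)/1.5,z).round(4)
print(ctrl.get_obs()["tool_pos"])
print("bar",g((382,230),.135),g((380,352),.135),"front rim",g((382,399),.1),"lamp",g((382,130),.178))
print("side rims",g((303,131),.1),g((476,131),.1),g((314,390),.1),g((450,390),.1))
for q in ["tote_bar","tote"]:
  for r in pinpoint("wrist",q)[:2]: print(q,r["score"],np.array(r["point"])*1.5,atz(w[1],w[2],r["point"],.127 if q!="tote" else .045).round(4))
tc=ctrl.get_obs()["tool_pos"]; print("tip proj", proj(w[3],tc+[0,0,.035])*1.5)
h=lambda p,z:atz(t[1],t[2],np.array(p)/1.5,z).round(4)
print("front top",h((537,285),.1))
E
```

```text
[ 0.56896494 -0.07946933  0.18275075]
bar [ 0.5715 -0.0416  0.135 ] [ 0.5668 -0.111   0.135 ] front rim [ 0.5651 -0.1645  0.1   ] lamp [0.5741 0.0063 0.178 ]
side rims [0.5305 0.0087 0.1   ] [0.6258 0.0037 0.1   ] [ 0.5198 -0.1551  0.1   ] [ 0.6112 -0.1599  0.1   ]
tote_bar 0.85 [380.55 286.5 ] [ 0.569  -0.0748  0.127 ]
tote 0.87 [381.3  251.25] [ 0.5693 -0.0757  0.045 ]
tote 0.6 [386.1 284.4] [ 0.5715 -0.1013  0.045 ]
tip proj [380.7954072  379.53401085]
front top [ 0.5587 -0.1658  0.1   ]
```

View pics/w17.png

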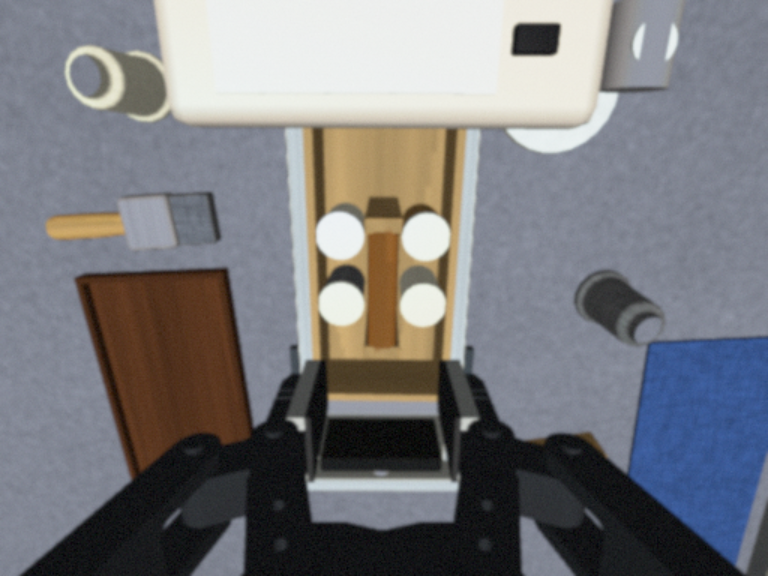

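{"name": "play_rows", "arguments": {"moves": [{"x": 0, "y": 0.3, "z": -2, "turn": 0, "jaw": 4}, {"x": 0, "y": 0, "z": -3, "turn": 0, "jaw": 4}, {"x": 0, "y": 0, "z": -2.5, "turn": 0, "jaw": 4}, {"x": 0, "y": 0, "z": -1.5, "turn": 0, "jaw": 4}, {"x": 0, "y": 0, "z": -1, "turn": 0, "jaw": 4}, {"x": 0, "y": 0, "z": -0.5, "turn": 0, "jaw": 4}, {"x": 0, "y": 0, "z": 0, "turn": 0, "jaw": 4}]}}

```text
t: 21.88
tool_pos: [0.5689, -0.0761, 0.0776]
tool_rot: [-1.185, 1.25, -1.247]
contact_force: [-0.8, 0.4, -0.4]
opening: 0.0399
```

```bash
python3 look.py w18;python3 - <<'E'
from h import *
s=cam("side")
cv2.imwrite("pics/z18.png",cv2.resize(s[0][120:230,230:340,::-1],(600,600),interpolation=2))
E
```

```text
21.8833 [ 0.5689 -0.0761  0.0776] -3.01 0.0399 [-0.81  0.44 -0.44] [-0.26  0.04  1.84  0.    1.27 -0.21]
```

View pics/w18.png

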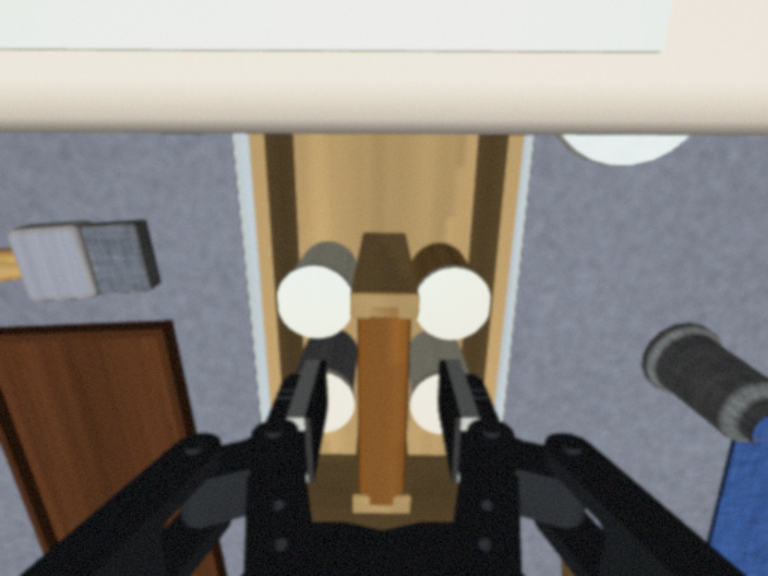

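View pics/z18.png

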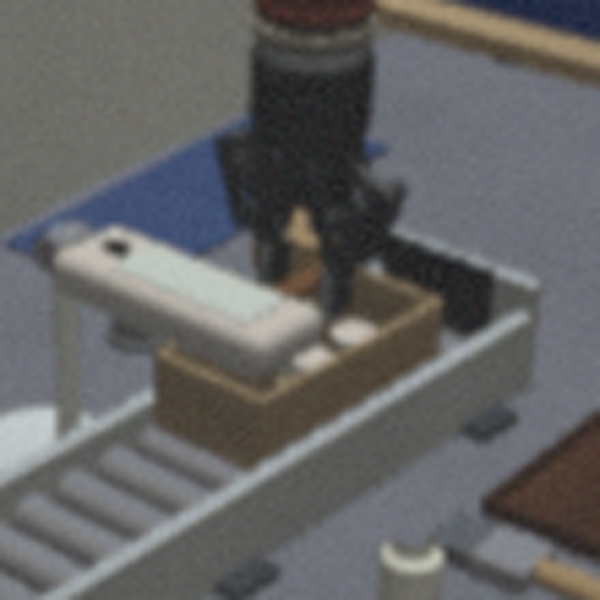

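Bar (col 383) sits midway between the pads. I'll lower 5 mm more, then close.

{"name": "play_rows", "arguments": {"moves": [{"x": 0, "y": 0, "z": -0.5, "turn": 0, "jaw": 4}, {"x": 0, "y": 0, "z": 0, "turn": 0, "jaw": 2.6}, {"x": 0, "y": 0, "z": 0, "turn": 0, "jaw": 2}, {"x": 0, "y": 0, "z": 0, "turn": 0, "jaw": 1.4}, {"x": 0, "y": 0, "z": 0, "turn": 0, "jaw": 0.8}, {"x": 0, "y": 0, "z": 0, "turn": 0, "jaw": 0.8}, {"x": 0, "y": 0, "z": 0, "turn": 0, "jaw": 0.8}], "squeeze": 50}}

```text
t: 22.57
tool_pos: [0.5696, -0.076, 0.0743]
tool_rot: [-1.184, 1.247, -1.248]
contact_force: [-2.1, 0.3, 4.3]
opening: 0.0155
```

```bash
python3 look.py w19;python3 - <<'E'
from h import *
s=cam("side")
cv2.imwrite("pics/z19.png",cv2.resize(s[0][120:230,230:340,::-1],(600,600),interpolation=2))
E
```

```text
22.5667 [ 0.5696 -0.076   0.0743] -2.98 0.0155 [-2.14  0.26  4.31] [-0.26  0.04  1.84 -0.    1.26 -0.21]
```

View pics/w19.png

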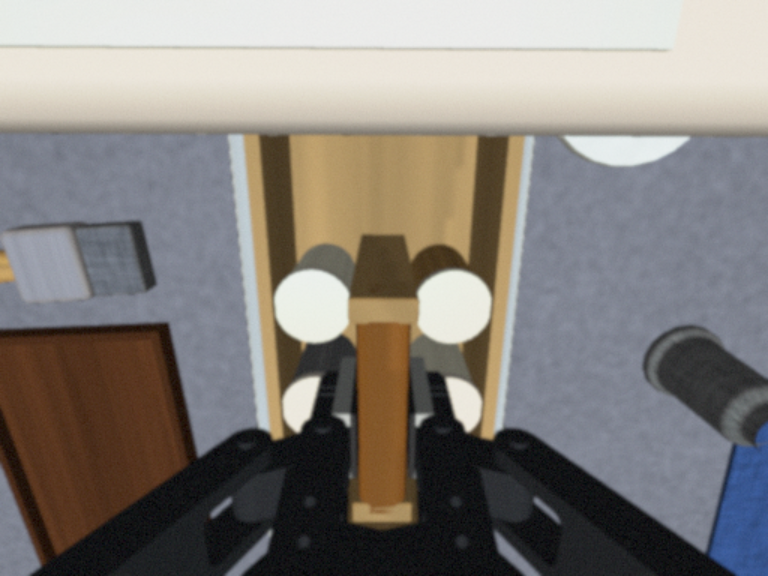

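View pics/z19.png

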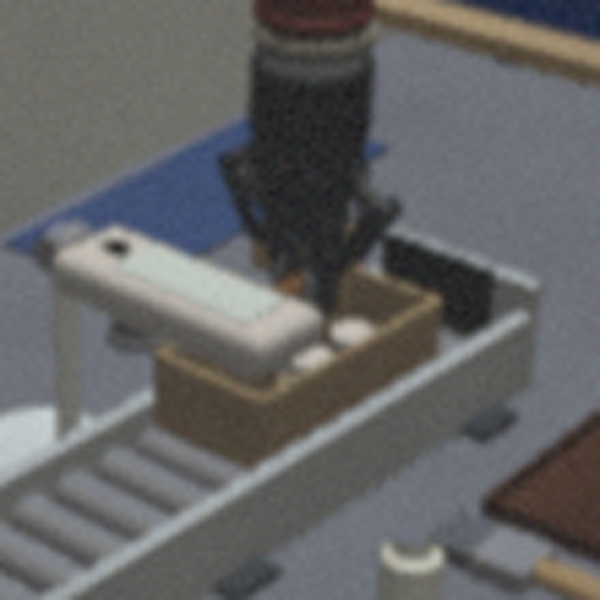

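Gripped: the opening is 15.5 mm on the 16 mm bar. I'll roll it towards the stop without lifting, fast at first and slow near contact.

{"name": "play_rows", "arguments": {"moves": [{"x": 0, "y": -0.2, "z": 0, "turn": 0, "jaw": 0.8}, {"x": -0.02, "y": -0.3, "z": 0, "turn": 0, "jaw": 0.8}, {"x": -0.02, "y": -0.3, "z": 0, "turn": 0, "jaw": 0.8}, {"x": -0.02, "y": -0.4, "z": 0, "turn": 0, "jaw": 0.8}, {"x": -0.02, "y": -0.4, "z": 0, "turn": 0, "jaw": 0.8}, {"x": -0.02, "y": -0.4, "z": 0, "turn": 0, "jaw": 0.8}, {"x": -0.02, "y": -0.3, "z": 0, "turn": 0, "jaw": 0.8}, {"x": -0.02, "y": -0.3, "z": 0, "turn": 0, "jaw": 0.8}]}}

```text
t: 23.33
tool_pos: [0.5682, -0.1023, 0.0743]
tool_rot: [-1.184, 1.247, -1.247]
contact_force: [-3.6, 1.1, 4.9]
opening: 0.0155
```

{"name": "play_rows", "arguments": {"moves": [{"x": -0.02, "y": -0.3, "z": 0, "turn": 0, "jaw": 0.8}, {"x": -0.02, "y": -0.3, "z": 0, "turn": 0, "jaw": 0.8}, {"x": -0.02, "y": -0.2, "z": 0, "turn": 0, "jaw": 0.8}, {"x": -0.01, "y": -0.15, "z": 0, "turn": 0, "jaw": 0.8}, {"x": 0, "y": -0.1, "z": 0, "turn": 0, "jaw": 0.8}, {"x": -0.01, "y": -0.1, "z": 0, "turn": 0, "jaw": 0.8}, {"x": 0, "y": -0.1, "z": 0, "turn": 0, "jaw": 0.8}, {"x": -0.01, "y": -0.1, "z": 0, "turn": 0, "jaw": 0.8}]}}

```text
t: 24.0
tool_pos: [0.5675, -0.1156, 0.0743]
tool_rot: [-1.184, 1.247, -1.248]
contact_force: [-2.9, 0.7, 5.5]
opening: 0.015
```

```bash
python3 look.py w20;python3 look.py t20 top
```

```text
24.0 [ 0.5675 -0.1156  0.0743] -2.98 0.015 [-2.86  0.69  5.49] [-0.33  0.05  1.83 -0.    1.26 -0.28]
24.05 [ 0.5675 -0.1159  0.0743] -2.98 0.0153 [-2.75  0.5   5.13] [-0.33  0.05  1.83 -0.    1.26 -0.28]
```

View pics/w20.png

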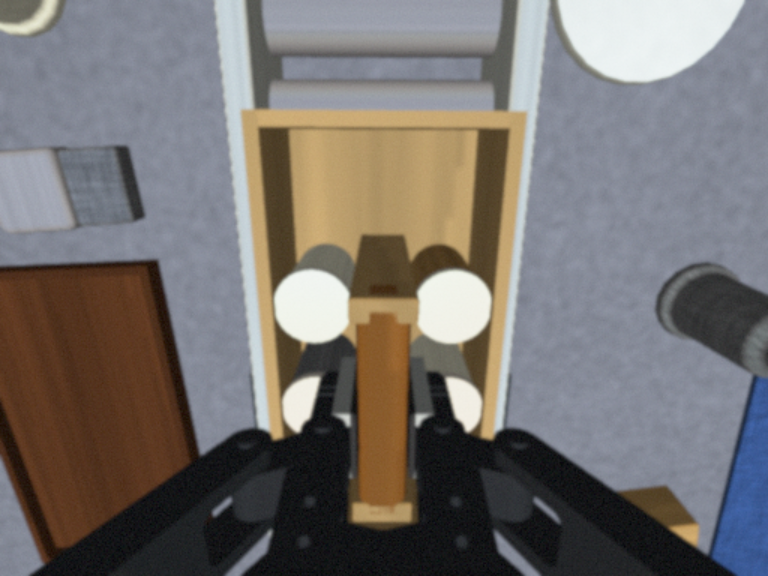

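View pics/t20.png

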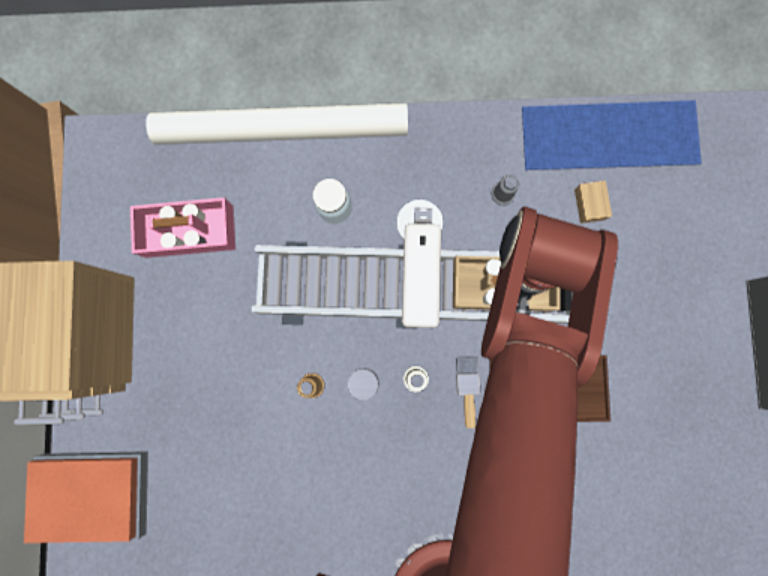

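No slip: the bar sits at the same pixels. I'll continue at 1 cm/s and watch the y force.

{"name": "play_rows", "arguments": {"moves": [{"x": 0, "y": -0.1, "z": 0, "turn": 0, "jaw": 0.8}, {"x": -0.01, "y": -0.1, "z": 0, "turn": 0, "jaw": 0.8}, {"x": 0, "y": -0.1, "z": 0, "turn": 0, "jaw": 0.8}, {"x": -0.01, "y": -0.1, "z": 0, "turn": 0, "jaw": 0.8}, {"x": 0, "y": -0.1, "z": 0, "turn": 0, "jaw": 0.8}, {"x": -0.01, "y": -0.1, "z": 0, "turn": 0, "jaw": 0.8}]}}

```text
t: 24.6
tool_pos: [0.5671, -0.1217, 0.0743]
tool_rot: [-1.184, 1.247, -1.248]
contact_force: [-3.3, 0.2, 4.7]
opening: 0.015
```

{"name": "play_rows", "arguments": {"moves": [{"x": 0, "y": -0.1, "z": 0, "turn": 0, "jaw": 0.8}, {"x": -0.01, "y": -0.1, "z": 0, "turn": 0, "jaw": 0.8}, {"x": 0, "y": -0.1, "z": 0, "turn": 0, "jaw": 0.8}, {"x": -0.01, "y": -0.1, "z": 0, "turn": 0, "jaw": 0.8}]}}

```text
t: 24.93
tool_pos: [0.5669, -0.1255, 0.0743]
tool_rot: [-1.184, 1.247, -1.247]
contact_force: [-4.1, 2.9, 6.7]
opening: 0.0152
```

{"name": "play_rows", "arguments": {"moves": [{"x": 0, "y": -0.1, "z": 0, "turn": 0, "jaw": 0.8}, {"x": -0.01, "y": -0.1, "z": 0, "turn": 0, "jaw": 0.8}]}}

```text
t: 25.1
tool_pos: [0.5668, -0.1269, 0.0743]
tool_rot: [-1.183, 1.248, -1.246]
contact_force: [-2.8, 3.4, 6.1]
opening: 0.0152
```

Contact at about y = −0.125 with 3 N, the plate's sliding friction. I'll push on slowly the remaining ~7 mm.

{"name": "play_rows", "arguments": {"moves": [{"x": 0, "y": -0.1, "z": 0, "turn": 0, "jaw": 0.8}, {"x": -0.01, "y": -0.1, "z": 0, "turn": 0, "jaw": 0.8}, {"x": 0, "y": -0.1, "z": 0, "turn": 0, "jaw": 0.8}, {"x": -0.01, "y": -0.1, "z": 0, "turn": 0, "jaw": 0.8}]}}

```text
t: 25.43
tool_pos: [0.5666, -0.1309, 0.0743]
tool_rot: [-1.183, 1.248, -1.246]
contact_force: [-3.6, 3.1, 6.5]
opening: 0.0156
```

{"name": "play_rows", "arguments": {"moves": [{"x": 0, "y": -0.05, "z": 0, "turn": 0, "jaw": 0.8}, {"x": 0, "y": -0.05, "z": 0, "turn": 0, "jaw": 0.8}]}}

```text
t: 25.6
tool_pos: [0.5665, -0.1319, 0.0743]
tool_rot: [-1.183, 1.248, -1.246]
contact_force: [-4.9, 3.7, 5.8]
opening: 0.0152
```

{"name": "play_rows", "arguments": {"moves": [{"x": 0, "y": -0.05, "z": 0, "turn": 0, "jaw": 0.8}, {"x": 0, "y": -0.05, "z": 0, "turn": 0, "jaw": 0.8}]}}

```text
t: 25.77
tool_pos: [0.5665, -0.1324, 0.0743]
tool_rot: [-1.183, 1.249, -1.245]
contact_force: [-3.6, 5.7, 6.9]
opening: 0.015
```

{"name": "play_rows", "arguments": {"moves": [{"x": 0, "y": -0.05, "z": 0, "turn": 0, "jaw": 0.8}, {"x": 0, "y": 0, "z": 0, "turn": 0, "jaw": 0.8}]}}

```text
t: 25.93
tool_pos: [0.5665, -0.1323, 0.0743]
tool_rot: [-1.182, 1.249, -1.244]
contact_force: [-3.6, 7.4, 6.9]
opening: 0.0152
```

{"name": "play_rows", "arguments": {"moves": [{"x": 0, "y": -0.05, "z": 0, "turn": 0, "jaw": 0.8}, {"x": 0, "y": 0, "z": 0, "turn": 0, "jaw": 0.8}]}}

```text
t: 26.1
tool_pos: [0.5665, -0.1322, 0.0743]
tool_rot: [-1.182, 1.25, -1.244]
contact_force: [-3.8, 8.6, 8.0]
opening: 0.0153
```

The TCP has stalled and the force rises: solid seat. I'll press a little more, then look.

{"name": "play_rows", "arguments": {"moves": [{"x": 0, "y": -0.1, "z": 0, "turn": 0, "jaw": 0.8}, {"x": 0, "y": 0, "z": 0, "turn": 0, "jaw": 0.8}, {"x": 0, "y": 0, "z": 0, "turn": 0, "jaw": 0.8}]}}

```text
t: 26.35
tool_pos: [0.5665, -0.1322, 0.0743]
tool_rot: [-1.18, 1.251, -1.242]
contact_force: [-4.2, 11.7, 8.9]
opening: 0.0154
```

```bash
python3 look.py w21; python3 - <<'E'
from h import *
s=cam("side");t=cam("top")
cv2.imwrite("pics/z21.png",np.hstack([cv2.resize(s[0][140:200,270:340,::-1],(420,360),interpolation=2),cv2.resize(t[0][160:220,300:370+30,::-1],(360,360)[:1]+(216,),interpolation=2) if 0 else cv2.resize(t[0][155:225,320:400,::-1],(380,360),interpolation=2)]))
E
```

```text
26.35 [ 0.5665 -0.1322  0.0743] -2.96 0.0154 [-4.22 11.66  8.94] [-0.36  0.06  1.82  0.01  1.26 -0.31]
```

View pics/z21.png

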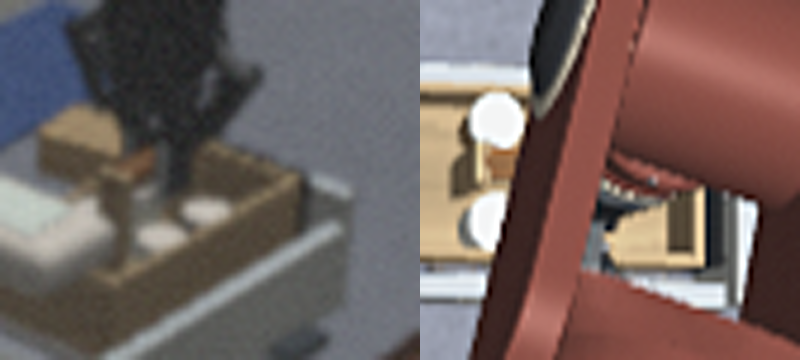

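View pics/w21.png

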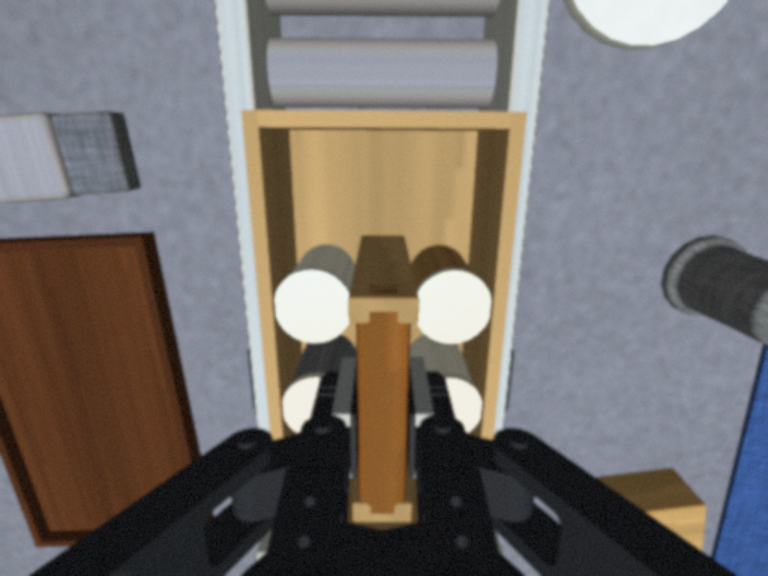

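Plate seated: position fixed at 11.7 N, about 8–9 mm travel since contact, with the tote flush to the plate in the top crop. I'll unload the push, then lift straight up.

{"name": "play_rows", "arguments": {"moves": [{"x": 0, "y": 0.15, "z": 0, "turn": 0, "jaw": 0.8}, {"x": 0, "y": 0.15, "z": 0, "turn": 0, "jaw": 0.8}, {"x": 0, "y": 0.1, "z": 0, "turn": 0, "jaw": 0.8}, {"x": 0, "y": 0, "z": 0.3, "turn": 0, "jaw": 0.8}, {"x": 0, "y": 0, "z": 0.5, "turn": 0, "jaw": 0.8}, {"x": 0, "y": 0, "z": 0.8, "turn": 0, "jaw": 0.8}, {"x": 0, "y": 0, "z": 1, "turn": 0, "jaw": 0.8}, {"x": 0, "y": 0, "z": 1, "turn": 0, "jaw": 0.8}], "squeeze": 70}}

```text
t: 27.17
tool_pos: [0.5662, -0.1314, 0.1099]
tool_rot: [-1.184, 1.248, -1.247]
contact_force: [0.4, 0.6, -5.4]
opening: 0.0148
```

```bash
python3 look.py s22 side; python3 look.py w22
```

```text
27.1667 [ 0.5662 -0.1314  0.1099] -2.99 0.0148 [ 0.35  0.61 -5.45] [-0.36  0.02  1.8   0.    1.32 -0.3 ]
27.2167 [ 0.568  -0.132   0.1132] -2.99 0.0149 [ 1.96 -0.2  -3.04] [-0.36  0.02  1.79  0.    1.33 -0.3 ]
```

View pics/s22.png

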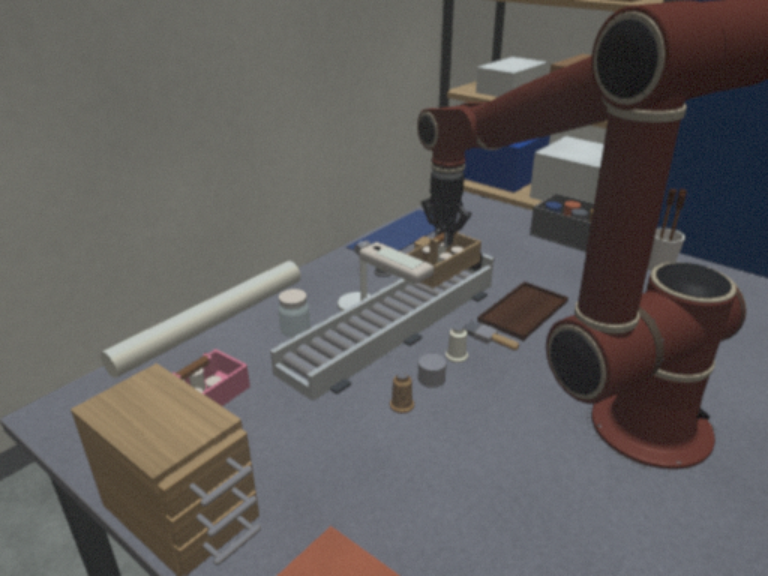

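View pics/w22.png

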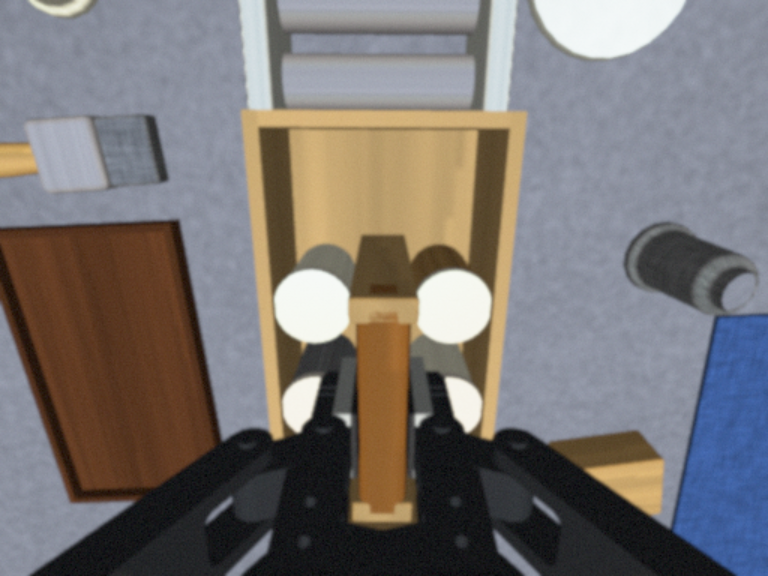

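The tote is off the rollers, level, with the bar at the same pixels. I'll raise it and carry it over towards the tray.

{"name": "play_rows", "arguments": {"moves": [{"x": 0, "y": 0, "z": 1.2, "turn": 0, "jaw": 0.8}, {"x": 0, "y": 0, "z": 1.2, "turn": 0, "jaw": 0.8}, {"x": 0, "y": 0, "z": 1.2, "turn": 0, "jaw": 0.8}, {"x": -0.6, "y": -0.2, "z": 0.5, "turn": 0, "jaw": 0.8}, {"x": -1.2, "y": -0.4, "z": 0, "turn": 0.3, "jaw": 0.8}, {"x": -1.6, "y": -0.6, "z": 0, "turn": 0.3, "jaw": 0.8}, {"x": -1.6, "y": -0.6, "z": 0, "turn": 0.3, "jaw": 0.8}, {"x": -1.6, "y": -0.6, "z": 0, "turn": 0.3, "jaw": 0.8}]}}

```text
t: 27.93
tool_pos: [0.4996, -0.1558, 0.1513]
tool_rot: [-1.195, 1.231, -1.232]
contact_force: [-0.3, -1.1, -4.6]
opening: 0.0149
```

{"name": "play_rows", "arguments": {"moves": [{"x": -1.6, "y": -0.6, "z": 0, "turn": 0.3, "jaw": 0.8}, {"x": -1.6, "y": -0.6, "z": 0, "turn": 0.3, "jaw": 0.8}, {"x": -1.6, "y": -0.6, "z": 0, "turn": 0.3, "jaw": 0.8}, {"x": -1.6, "y": -0.6, "z": 0, "turn": 0.2, "jaw": 0.8}, {"x": -1.6, "y": -0.6, "z": 0, "turn": 0.1, "jaw": 0.8}, {"x": -1.6, "y": -0.6, "z": 0, "turn": 0, "jaw": 0.8}, {"x": -1.4, "y": -0.4, "z": 0, "turn": 0, "jaw": 0.8}, {"x": -1.0, "y": -0.3, "z": 0, "turn": 0, "jaw": 0.8}]}}

```text
t: 28.6
tool_pos: [0.3792, -0.1988, 0.1512]
tool_rot: [-1.204, 1.217, -1.218]
contact_force: [-0.6, -0.0, -5.7]
opening: 0.0147
```

{"name": "play_rows", "arguments": {"moves": [{"x": 0, "y": 0, "z": 0, "turn": 0, "jaw": 0.8}, {"x": 0, "y": 0, "z": 0, "turn": 0, "jaw": 0.8}, {"x": 0, "y": 0, "z": 0, "turn": 0, "jaw": 0.8}]}}

```text
t: 28.85
tool_pos: [0.381, -0.1985, 0.1512]
tool_rot: [-1.204, 1.216, -1.217]
contact_force: [0.4, 0.8, -5.0]
opening: 0.0149
```

```bash
python3 look.py w23; python3 look.py t23 top;python3 look.py s23 side
```

```text
28.85 [ 0.381  -0.1985  0.1512] -0.58 0.0149 [ 0.43  0.8  -5.  ] [-0.65 -0.42  2.1   0.    1.46 -0.64]
28.9 [ 0.381  -0.1984  0.151 ] -0.56 0.0147 [-0.29 -0.43 -4.95] [-0.65 -0.42  2.1   0.    1.46 -0.64]
28.95 [ 0.381  -0.1983  0.1509] -0.55 0.0149 [-1.3   0.33 -4.63] [-0.65 -0.42  2.1   0.    1.46 -0.64]
```

View pics/w23.png

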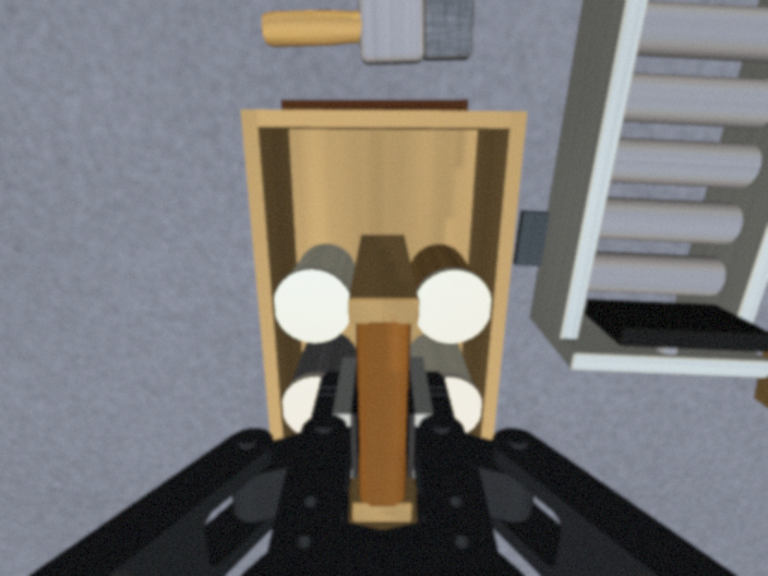

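View pics/t23.png

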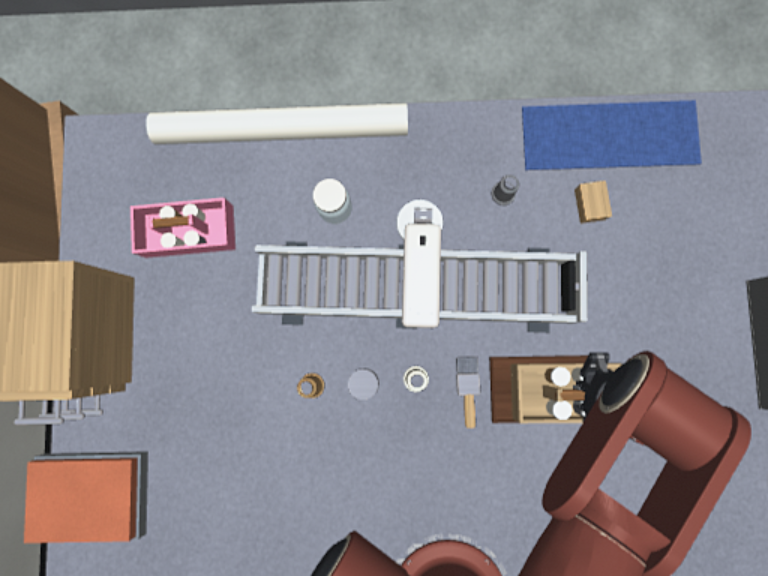

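View pics/s23.png

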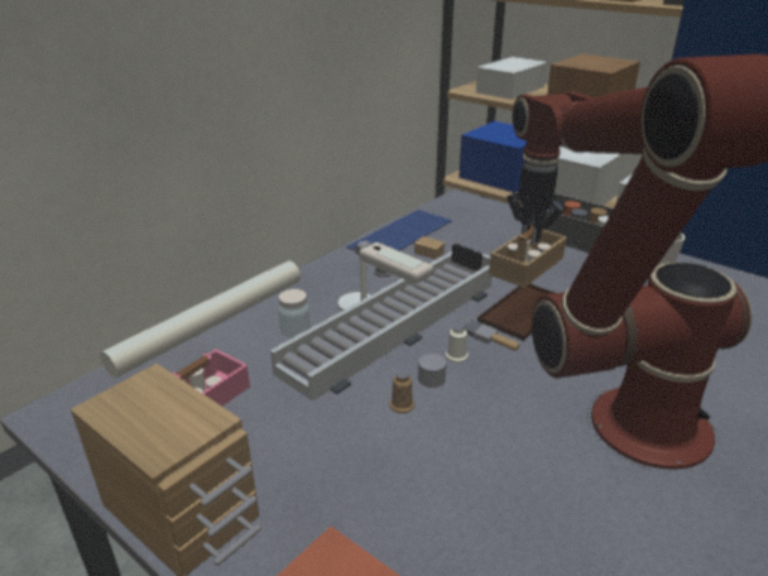

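The stop plate now shows about 9 mm farther back than at first (top 562 vs 557 px). The tray's near edge shows at wrist (375,103), just beyond the tote's rear. Now the fit.

```bash
python3 - <<'E'
from h import *
w=cam("wrist");t=cam("top")
g=lambda p,z:atz(w[1],w[2],np.array(p)/1.5,z).round(4)
h=lambda p,z:atz(t[1],t[2],np.array(p)/1.5,z).round(4)
print(ctrl.get_obs()["tool_pos"])
print("tray +y outer edge wrist",g((282,99),.014),g((467,99),.014))
dz=.151-.0743
print("tote rear rim",g((243,111),.1+dz),g((526,113),.1+dz), g((275,440),.1+dz),g((495,440),.1+dz))
print("tray top",h((490,357),.014),h((491,422),.014))
print("tote top view",h((516,364),.1+dz),h((516,422),.1+dz))
b=cv2.resize(t[0][225:300,310:430,::-1],(800,500),interpolation=2);cv2.imwrite("pics/z23.png",b)
E
```

```text
[ 0.38086993 -0.19828779  0.15072078]
tray +y outer edge wrist [ 0.3176 -0.0921  0.014 ] [ 0.438  -0.0933  0.014 ]
tote rear rim [ 0.3385 -0.1072  0.1767] [ 0.4279 -0.1087  0.1767] [ 0.3375 -0.2318  0.1767] [ 0.4271 -0.2328  0.1767]
tray top [ 0.435  -0.0934  0.014 ] [ 0.3156 -0.0898  0.014 ]
tote top view [ 0.4261 -0.1061  0.1767] [ 0.3368 -0.1015  0.1767]
```

View pics/z23.png

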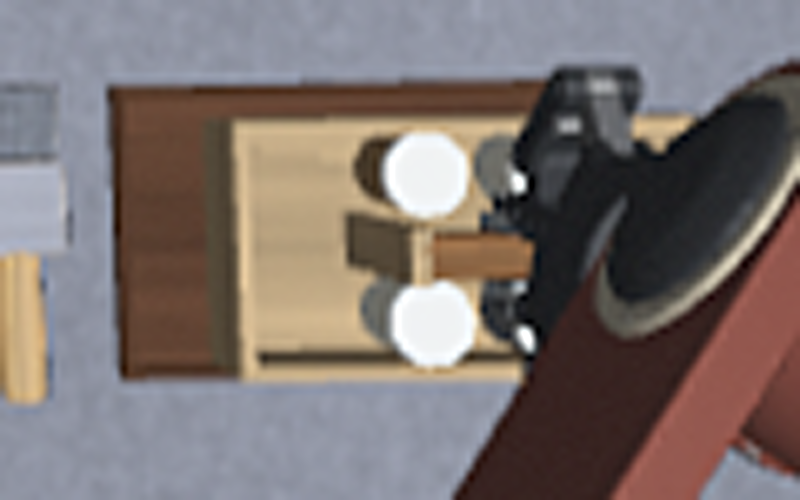

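{"name": "play_rows", "arguments": {"moves": [{"x": -0.3, "y": -0.15, "z": -1, "turn": 0.3, "jaw": 0.8}, {"x": -0.3, "y": -0.15, "z": -1.5, "turn": 0, "jaw": 0.8}, {"x": 0, "y": 0, "z": -1.5, "turn": 0, "jaw": 0.8}, {"x": 0, "y": 0, "z": -1.5, "turn": 0, "jaw": 0.8}, {"x": 0, "y": 0, "z": -1.5, "turn": 0, "jaw": 0.8}, {"x": 0, "y": 0, "z": -1, "turn": 0, "jaw": 0.8}, {"x": 0, "y": 0, "z": -0.7, "turn": 0, "jaw": 0.8}, {"x": 0, "y": 0, "z": -0.4, "turn": 0, "jaw": 0.8}]}}

```text
t: 29.77
tool_pos: [0.3739, -0.201, 0.0584]
tool_rot: [-1.207, 1.214, -1.211]
contact_force: [-0.7, 0.4, -5.7]
opening: 0.0147
```

{"name": "play_rows", "arguments": {"moves": [{"x": 0, "y": 0, "z": 0, "turn": 0, "jaw": 0.8}, {"x": 0, "y": 0, "z": 0, "turn": 0, "jaw": 0.8}]}}

```text
t: 29.93
tool_pos: [0.3748, -0.2017, 0.0601]
tool_rot: [-1.207, 1.212, -1.213]
contact_force: [0.2, 0.3, -5.7]
opening: 0.0148
```

```bash
python3 look.py w24; python3 - <<'E'
from h import *
t=cam("top");s=cam("side")
cv2.imwrite("pics/z24.png",np.hstack([cv2.resize(t[0][225:300,310:430,::-1],(480,300),interpolation=2),cv2.resize(s[0][150:240,300:396,::-1],(320,300),interpolation=2)]))
E
```

```text
29.9333 [ 0.3748 -0.2017  0.0601] -0.28 0.0148 [ 0.23  0.25 -5.72] [-0.67 -0.33  2.19 -0.    1.27 -0.66]
```

View pics/w24.png

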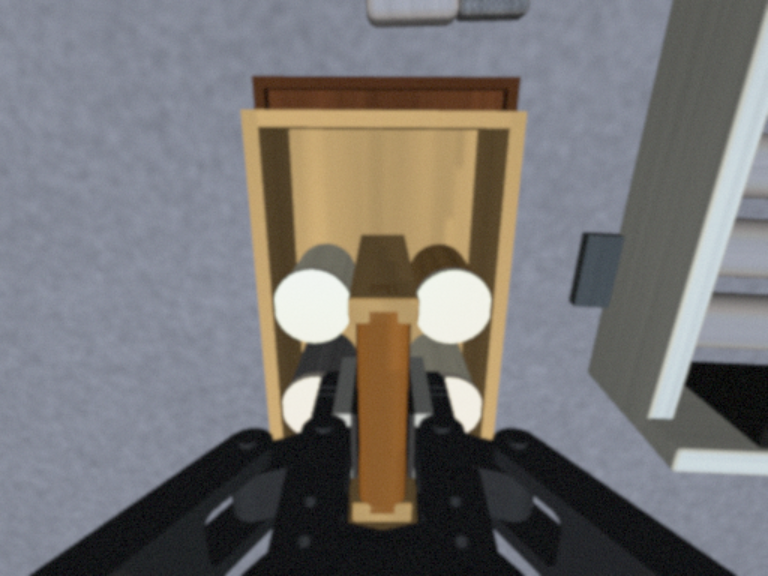

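View pics/z24.png

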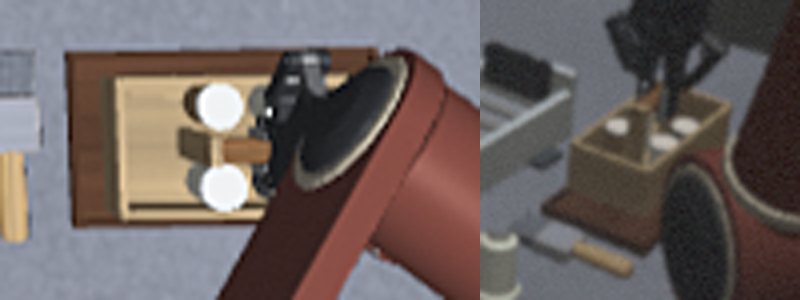

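Wrist view: tray edge mid at 386, tote mid at 384, so it's centred across. I'll check the lengthwise fit numerically.

```bash
python3 - <<'E'
from h import *
w=cam("wrist")
g=lambda p,z:atz(w[1],w[2],np.array(p)/1.5,z).round(4)
tc=ctrl.get_obs()["tool_pos"];dz=tc[2]-.0743
print(tc)
print("tray +y outer",g((253,76),.014),g((520,78),.014))
print("tote rear",g((243,111),.1+dz),g((526,112),.1+dz))
E
```

```text
[ 0.37511132 -0.20194551  0.06069274]
tray +y outer [ 0.3175 -0.0929  0.014 ] [ 0.4395 -0.0944  0.014 ]
tote rear [ 0.3322 -0.1111  0.0864] [ 0.4216 -0.1119  0.0864]
```

Fit is centred: 13 mm gap at the end, and about 0–1 mm offset across. I'll set it down slowly.

{"name": "play_rows", "arguments": {"moves": [{"x": 0, "y": 0, "z": -0.5, "turn": -0.3, "jaw": 0.8}, {"x": 0, "y": 0, "z": -0.5, "turn": 0, "jaw": 0.8}, {"x": 0, "y": 0, "z": -0.4, "turn": 0, "jaw": 0.8}, {"x": 0, "y": 0, "z": -0.3, "turn": 0, "jaw": 0.8}, {"x": 0, "y": 0, "z": -0.2, "turn": 0, "jaw": 0.8}, {"x": 0, "y": 0, "z": -0.15, "turn": 0, "jaw": 0.8}, {"x": 0, "y": 0, "z": -0.1, "turn": 0, "jaw": 0.8}, {"x": 0, "y": 0, "z": -0.1, "turn": 0, "jaw": 0.8}]}}

```text
t: 30.8
tool_pos: [0.3746, -0.2015, 0.0372]
tool_rot: [-1.204, 1.217, -1.217]
contact_force: [0.0, 0.3, -5.3]
opening: 0.0151
```

{"name": "play_rows", "arguments": {"moves": [{"x": 0, "y": 0, "z": -0.1, "turn": 0, "jaw": 0.8}, {"x": 0, "y": 0, "z": -0.1, "turn": 0, "jaw": 0.8}, {"x": 0, "y": 0, "z": -0.1, "turn": 0, "jaw": 0.8}]}}

```text
t: 31.05
tool_pos: [0.3745, -0.2016, 0.0344]
tool_rot: [-1.205, 1.217, -1.217]
contact_force: [-5.6, 3.1, 5.1]
opening: 0.0149
```

Touchdown at TCP z = 0.0344, predicted 0.0343. I'll ease off and open.

{"name": "play_rows", "arguments": {"moves": [{"x": 0, "y": 0, "z": 0.05, "turn": 0, "jaw": 0.8}, {"x": 0, "y": 0, "z": 0, "turn": 0, "jaw": 1.6}, {"x": 0, "y": 0, "z": 0, "turn": 0, "jaw": 2.0}, {"x": 0, "y": 0, "z": 0, "turn": 0, "jaw": 2.6}, {"x": 0, "y": 0, "z": 0, "turn": 0, "jaw": 3.4}, {"x": 0, "y": 0, "z": 0, "turn": 0, "jaw": 4}, {"x": 0, "y": 0, "z": 0, "turn": 0, "jaw": 4}], "squeeze": 20}}

```text
t: 31.63
tool_pos: [0.3749, -0.2018, 0.0352]
tool_rot: [-1.204, 1.216, -1.218]
contact_force: [-0.2, 0.5, -0.2]
opening: 0.0402
```

{"name": "play_rows", "arguments": {"moves": [{"x": 0, "y": 0, "z": 1, "turn": 0, "jaw": 4}, {"x": 0, "y": 0, "z": 2, "turn": 0, "jaw": 4}, {"x": 0, "y": 0, "z": 3, "turn": 0, "jaw": 4}, {"x": 0, "y": 0, "z": 4, "turn": 0, "jaw": 4}, {"x": 0, "y": 0, "z": 4, "turn": 0, "jaw": 4}, {"x": 0, "y": 0, "z": 2, "turn": 0, "jaw": 4}, {"x": 0, "y": 0, "z": 0, "turn": 0, "jaw": 4}]}}

```text
t: 32.22
tool_pos: [0.3773, -0.2036, 0.2026]
tool_rot: [-1.203, 1.206, -1.227]
contact_force: [1.1, -0.2, 1.5]
opening: 0.0397
```

```bash
python3 look.py w25; python3 look.py t25 top;python3 look.py s25 side
```

```text
32.2167 [ 0.3773 -0.2036  0.2026] -0.58 0.0397 [ 1.11 -0.25  1.49] [-0.67 -0.46  2.05 -0.    1.54 -0.66]
32.2667 [ 0.3762 -0.2027  0.1992] -0.58 0.0399 [ 1.18  0.18 -0.73] [-0.67 -0.46  2.05  0.    1.54 -0.66]
32.3167 [ 0.375  -0.2019  0.1964] -0.58 0.0404 [-0.33 -0.45  0.  ] [-0.67 -0.46  2.06 -0.    1.54 -0.66]
```

View pics/w25.png

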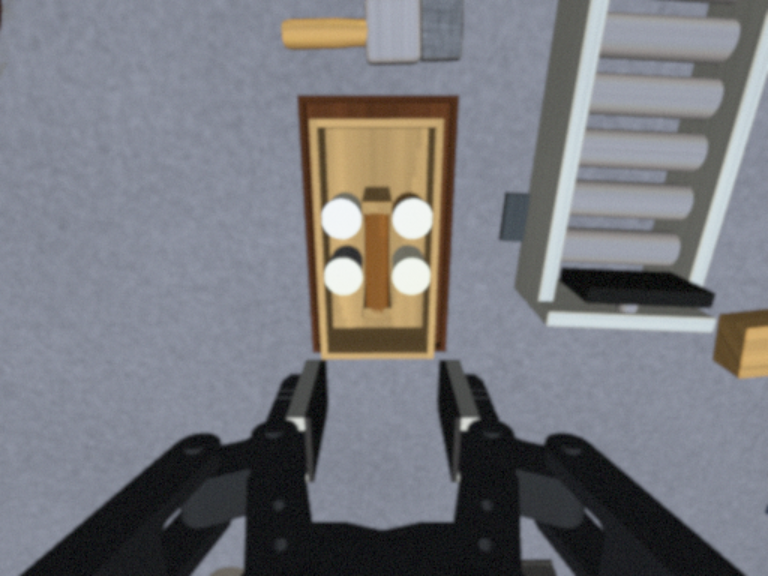

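View pics/t25.png

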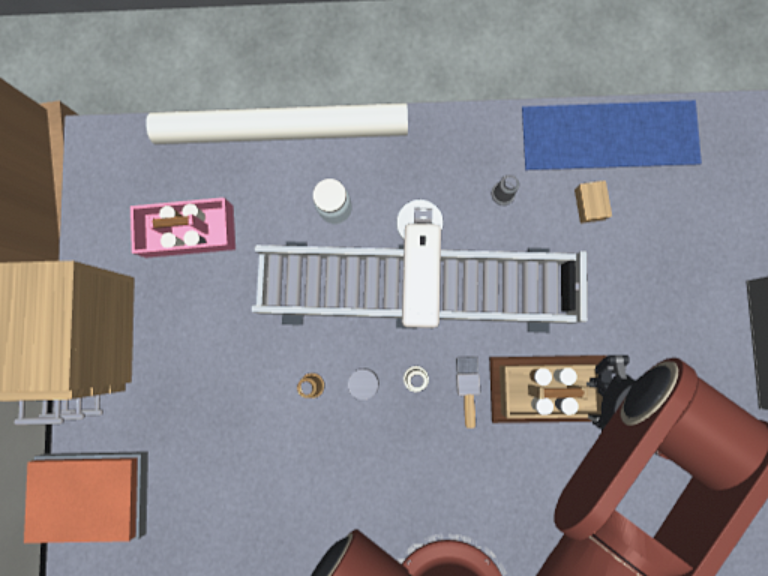

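View pics/s25.png

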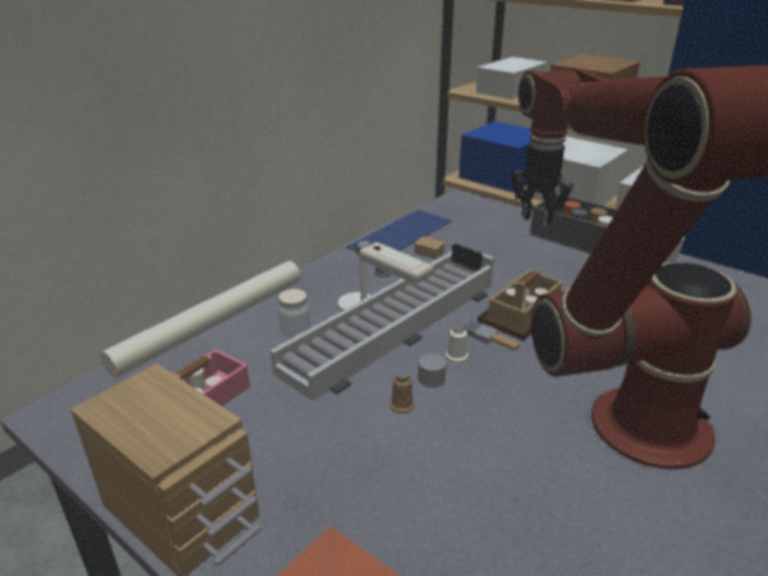

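The tote sits in the tray in all views: wrist rim corners (310,120)–(435,357) inside tray (300,97)–(446,352). Bystanders look unmoved. Final numeric checks follow.

```bash
python3 - <<'E'
from h import *
w=cam("wrist");t=cam("top")
g=lambda p,z:atz(w[1],w[2],np.array(p)/1.5,z).round(4)
for n,p,z in [("tote",(309,119),.06),("tote",(444,119),.06),("tote",(321,357),.06),("tote",(433,357),.06),("tray",(300,97),.014),("tray",(459,97),.014),("tray",(313,352),.014),("tray",(447,352),.014)]: print(n,g(p,z))
a=cv2.resize(cv2.imread("pics/top0.png"),(512,384));b=t[0][:,:,::-1]
cv2.imwrite("pics/z26.png",np.hstack([cv2.resize(a[160:220,350:400],(400,480),interpolation=2),cv2.resize(b[160:220,350:400],(400,480),interpolation=2)]))
# bystander shift
ga=cv2.cvtColor(a,6).astype(int);gb=cv2.cvtColor(b.copy(),6).astype(int)
for n,(x,y) in dict(spool_br=(207,257),weight=(242,256),spool_w=(277,252),brush=(312,262),jar=(220,130),spool_k=(337,126),block=(396,134),pink=(121,151),lamp=(281,175)).items():
  tp=a[y-16:y+16,x-14:x+14];m=cv2.matchTemplate(b[y-22:y+22,x-20:x+20].copy(),tp.copy(),cv2.TM_CCOEFF_NORMED);_,v,_,l=cv2.minMaxLoc(m);print(n,round(v,3),(l[0]-6,l[1]-6))
E
```

```text
tote [ 0.328  -0.1075  0.06  ]
tote [ 0.4165 -0.1084  0.06  ]
tote [ 0.3262 -0.2817  0.06  ]
tote [ 0.4139 -0.2827  0.06  ]
tray [ 0.3153 -0.0907  0.014 ]
tray [ 0.4331 -0.0919  0.014 ]
tray [ 0.312  -0.3009  0.014 ]
tray [ 0.432  -0.3022  0.014 ]
spool_br 0.989 (0, 0)
weight 0.985 (0, 0)
spool_w 0.979 (0, 0)
brush 0.988 (0, 0)
jar 0.993 (0, 0)
spool_k 0.992 (0, 0)
block 0.994 (0, 0)
pink 0.994 (0, 0)
lamp 0.993 (0, 0)
```

View pics/z26.png

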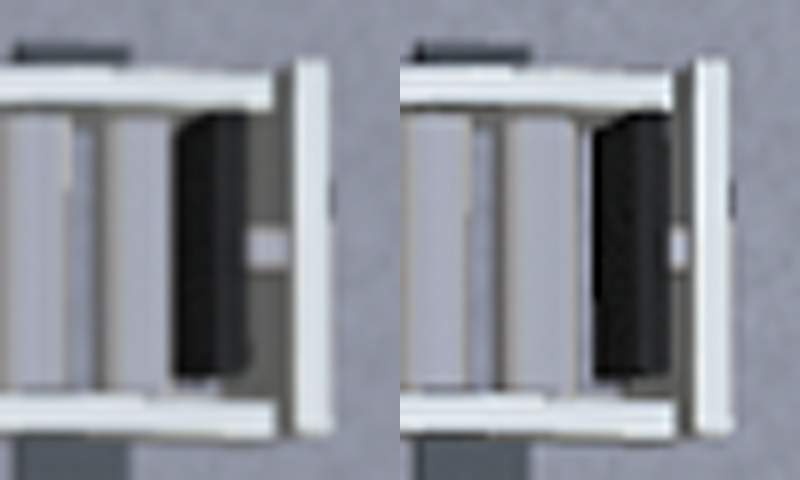

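All bystanders are at shift 0 and the tote is centred. The plate shift looks like only about 20 zoomed px, roughly 7 mm, so I'll measure it subpixel before deciding.

```bash
python3 - <<'E'
from h import *
t=cam("top")
a=cv2.resize(cv2.imread("pics/top0.png"),(512,384),interpolation=cv2.INTER_AREA);b=t[0][:,:,::-1].copy()
b=cv2.resize(cv2.resize(b,(768,576)),(512,384),interpolation=cv2.INTER_AREA)
print(t[3].round(3).tolist())
ga=cv2.cvtColor(a,6).astype(float);gb=cv2.cvtColor(b,6).astype(float)
# mean profiles along columns
for r0,r1 in [(176,186),(180,184),(194,204)]:
  pa=ga[r0:r1,362:392].mean(0);pb=gb[r0:r1,362:392].mean(0)
  print(pa.round(0).astype(int).tolist());print(pb.round(0).astype(int).tolist())
K=np.array([0,-.27*.9984,0])
o=np.array([.576,.055,0]);u=np.array([.0558,.9984,0])
for z in(.048,.098):
  for yy in(-.270,-.279):print(z,yy,proj(t[3],o+u*yy+[0,0,z]))
E
```

```text
[[19.403, -352.889, -263.152, 292.838], [-336.257, 14.811, -231.193, 391.711], [0.11, 0.026, -0.994, 0.98]]
[104, 131, 156, 166, 170, 171, 170, 173, 158, 90, 22, 19, 22, 22, 28, 42, 42, 41, 54, 82, 95, 94, 90, 85, 132, 216, 222, 221, 206, 153]
[104, 133, 161, 170, 171, 170, 170, 168, 170, 161, 136, 131, 25, 17, 23, 23, 25, 33, 43, 43, 43, 58, 92, 88, 133, 218, 224, 222, 207, 154]
[104, 131, 156, 166, 170, 170, 170, 173, 158, 89, 19, 20, 23, 22, 29, 42, 42, 42, 54, 82, 95, 94, 90, 85, 131, 216, 222, 222, 206, 152]
[104, 133, 160, 170, 171, 170, 169, 168, 169, 161, 140, 136, 24, 17, 24, 24, 26, 34, 43, 44, 42, 56, 92, 88, 132, 218, 224, 223, 208, 154]
[104, 131, 156, 166, 170, 170, 170, 173, 158, 89, 19, 19, 23, 23, 28, 40, 42, 40, 52, 79, 93, 92, 89, 88, 132, 208, 221, 222, 210, 173]
[104, 133, 160, 170, 171, 170, 169, 168, 169, 164, 145, 135, 39, 20, 22, 24, 24, 31, 43, 42, 41, 55, 91, 91, 133, 209, 223, 222, 211, 174]
0.048 -0.27 [370.95545689 190.95221919]
0.048 -0.279 [374.26277466 191.04477012]
0.098 -0.27 [376.56764662 188.7442934 ]
0.098 -0.279 [380.05170894 188.84105545]
```

```bash
python3 - <<'E'
from h import *
t=cam("top")
f=lambda c,z:atz(t[1],t[2],(c,182),z)[1]*1e3
br=f(386.05,.084); br2=f(390.9,.084)
print("bracket",br,br2,"width",br-br2)
for n,b,tp,bk in [("before",371.0,376.2,380.5),("after",373.55,379.03,383.2)]:
  print(n,"face-bracket from lower edge",f(b,.048)-br,"upper edge",f(tp,.098)-br,"thickness",f(tp,.098)-f(bk,.098))
w=cam("wrist");cv2.imwrite("pics/z27.png",cv2.resize(w[0][160:230,330:490,::-1],(800,350),interpolation=2))
g=lambda p,z:atz(w[1],w[2],np.array([330+p[0]/5,160+p[1]/5]),z)
np.savez("last.npz",K=w[1],T=w[2])
E
```

```text
bracket -244.94657956828823 -257.668057784896 width 12.721478216607778
before face-bracket from lower edge 28.787023673980286 upper edge 30.249060268580166 thickness 11.131734569286465
after face-bracket from lower edge 21.828104504757306 upper edge 22.921954428535855 thickness 10.790365734383585
```

View pics/z27.png

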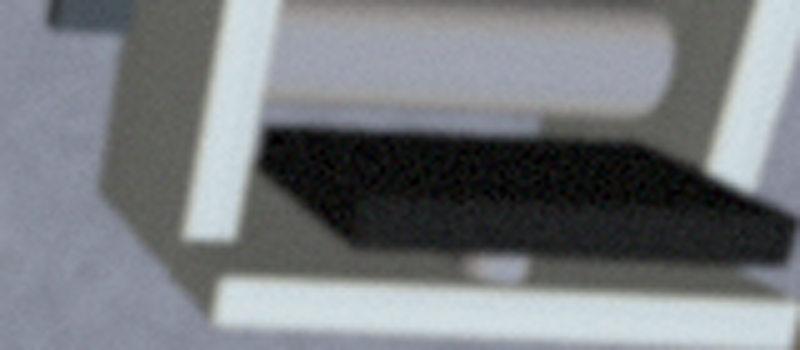

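The plate-to-bracket gap is now 22–23 mm, against 24 mm expected when fully back. It was 29–30 mm at the start, so the plate evidently began about 2 mm back. Together with the solid stall at 11.7 N this means it is seated. The arm is clear, so I'll hand in.

```bash
python3 -c "
from station import finish_job; print(finish_job())"
```

```text
the job is handed in; nothing more can be done
None
```

I rolled the plywood tote under the lamp and pressed it on until the stop plate was seated. Then I lifted it by its bar, set it down in the tray, and handed the job in at about 32.5 s of the 72 s allowed.

**How it went**
- I pushed the tote's rear wall under the lamp with shut fingers, then pushed its front wall from inside on the far side.
- I gripped the bar, pressed the tote onto the stop at about 1 cm/s, and only then lifted.
- Touchdown in the tray was soft, at about 5 N.

**Last checks**
- **Tray:** the tote lies flat and upright inside it, with gaps of about 12 mm at the ends and 5–12 mm at the sides.
- **Everything else:** nine objects (the seven bystanders, the lamp and the pink look-alike) showed no shift in the top view. The gripper was clear of everything.

**What failed or disagreed**
- **Hard contact early on:** my first try, gripping the tote's end wall, pressed a finger linkage onto the tote's bar. The wrist read about 58 N, so it may count against the 40 N limit. It moved the tote by only 1–2 mm.
- **Fingertip position:** the real fingertips sat about 35 mm short of the reported TCP. I measured this in the pictures and allowed for it afterwards.
- **Stop plate travel:** the pictures show it moved about 7 mm, not 9. I still judge it fully back. It stalled solidly at 11.7 N against its 2.5 N sliding friction, and its gap to the bracket is now 22–23 mm (24 mm expected when fully back). It seems to have started about 2 mm back.

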